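# Put the tools away and close up the power supply

### The job

Get the open power supply ready to leave the bench: put every tool left in it or lying in front of the tool tray (whichever are out of screwdriver, lamp, multimeter, clamp meter and box of bits) back in its own cut-out of the foam tray, lying flat as its outline shows, and fold the hinged circuit board down if it is standing up. Then fit the cover: hook its two tabs into the slots in the supply's rear wall with the cover tilted, swing it down until it lies flush on the case, and let go. Leave everything else on the bench where it is.

Things in the scene. Friction and masses are not known exactly. Their poses are not given: they have to be found in the camera images.
- case: The open power supply, fixed. x points from its white rear wall (robot's side) to its black front panel, y left, z up; origin at the centre of the underside. 240 mm long (x), 224 wide (y). Rear wall x -120 to -116, 84 mm high, with two slots right through. Front panel x 112 to 120, 78 mm high. Fixed electronics fill x 30 to 108 up to z = 42 mm; the rear half is an empty bay for tools to be left in, floor 3 mm thick.
- seat (a point): Centre of the case's open top, at the height (66 mm) on which the cover rests: the side walls end there in inward flanges, leaving an opening y = +-102 mm. The rear wall stands 18 mm and the front panel 12 mm above it; their inner faces are at x = -116 and +112 mm, and the cover lies between them.
- rear_slot_l (a point): Centre of the left of the two slots in the rear wall, at (-118, 50, 71) mm in the case (the right one is at y = -50): each 46 mm wide, open from z = 66 to 76 mm, through the 4 mm wall, with a bar above.
- board (a joint): Hinge of the green circuit board in the case. 0 = folded flat over the electronics; 1.75 rad = standing, leaning back towards the robot on its stop. It swings freely, no spring: pushed towards the front panel (case +x) to below about 1.3 rad it falls shut in about a second. It starts standing or folded. Standing, it blocks the cover.
- board_hinge (a point): Middle of the board's hinge line, which runs along the case's y at x = 26, z = 46 mm in the case. The board is 66 mm from hinge to free edge (edge 111 mm above the bench when standing), 150 mm wide, 3 mm thick; components up to 14 mm high stand on its upper side (the robot's side when it stands), 13 to 39 mm from the hinge.
- cover: The supply's white cover, lying face up. Plate 221 (x) by 222 mm (y), 3 mm thick, 350 g; origin at the centre of its underside, z up. On top across the centre a black grip bar along y: 14 mm thick, 90 mm long, z = 15 to 37 mm, on a post at each end. Seated: origin at x -5 to 1, y 0, z 66 mm in the case, axes along the case's, tabs through the slots.
- tab_l (a point): Middle of the tip of the cover's left (+y) tab, at (-122.5, 50, 1.5) mm in the cover. Two tabs, 12 mm long, 36 mm wide, 3 mm thick, stick out of the cover's -x edge in the plane of the plate. With them the cover is too long to go in flat: tabs first, the other edge held up (15 to 25 degrees is easy).
- tab_r (a point): Middle of the tip of the cover's right (-y) tab, at (-122.5, -50, 1.5) mm in the cover.
- tray: Black foam tool tray, fixed, 215 mm (x) by 280 mm (y), 22 mm high; origin at the centre of its underside. Rectangular cut-outs, 12 mm deep, about 5 mm larger than their tools all round, with the tool's grey outline on the floor: in the near row from +y meter, driver, clamp, torch, all along x; beyond them the bit box, along y, next to two files (29 mm above the bench) that stay.
- driver: Stubby screwdriver: black handle x = -31 to 31 mm, 28 mm square with rounded edges; steel shaft 8 mm thick from x = 31 to 81 mm. 90 g. Origin on the underside below the middle of the handle, z up. Starts in the case, if present.
- torch: Inspection lamp: aluminium body x = -38 to 38 mm, 26 mm wide, 28 high; black head x = 38 to 66 mm, 32 wide, 30 high. 120 g. Origin on the underside below the middle of the body, z up. Starts in the case, if present.
- meter: Pocket multimeter: grey block 112 (x) by 52 (y) by 30 mm high, dial and screen on top. 200 g. Origin at the centre of its underside. Starts on the bench in front of the tray, if present.
- clamp: Clamp meter: grey body x = -45 to 25 mm, 38 mm wide, 30 high, with a black ring (54 mm across, 18 high) at its +x end, reaching x = 74 mm. 200 g. Origin on the underside at the place to grip, z up. Starts on the bench in front of the tray, if present.
- bitbox: Flat black box of screwdriver bits, 96 (x) by 36 (y) by 28 mm high. 130 g. Origin at the centre of its underside. Starts on the bench in front of the tray, if present.
- slot_driver (a point): Floor of the driver's cut-out: where the driver's origin lies when it is put away, its x along the tray's x, pointing the same way.
- slot_torch (a point): Floor of the torch's cut-out: where the torch's origin lies when it is put away, its x along the tray's x, pointing the same way.
- slot_meter (a point): Floor of the meter's cut-out: where the meter's origin lies when it is put away, its x along the tray's x (either way round).
- slot_clamp (a point): Floor of the clamp's cut-out: where the clamp's origin lies when it is put away, its x along the tray's x, pointing the same way.
- slot_bitbox (a point): Floor of the bitbox's cut-out: where the bitbox's origin lies when it is put away, its x along the tray's y (either way round).
- dish: Bystander, to be left where it is: shallow steel dish, 90 mm across, 30 mm high. Origin at the centre of its underside.
- reel: Bystander, to be left where it is: solder reel standing on its flange, 64 mm across, 42 mm high. Origin at the centre of its underside.
- toroid: Bystander, to be left where it is: copper toroid, 90 mm across, 36 mm high. Origin at the centre of its underside.
- capcan: Bystander, to be left where it is: upright black capacitor can, 54 mm across, 75 mm high. Origin at the centre of its underside.
There are look-alikes about, which are no part of the job. What is shaped like the torch but green or yellow is not meant.

How it is judged:
By the outcome, as a careful person would: the job done as asked, in the order asked, and still so for the second after the job is handed in, with the robot touching nothing.
Of driver, torch, meter, clamp, bitbox only 3 to 5 are there at a start; the rules pass over those that are not, and their reading is None.
At some moment in a run one of meter, clamp, cover may be knocked a few centimetres aside while the robot is not near it.
It also fails if it takes over 210 s, if anything falls off the work surface, if the arm or the gripper's body presses on something with over 40 N, if the wrist force passes 120 N, or if a joint passes its speed limit or range.

### The arm

A 6-joint arm with a two-finger parallel gripper is mounted at the origin on the work surface. World frame = base frame: x ahead of the robot, y to its left, z up, the work surface at z = 0. Lengths are in m, angles in degrees, forces in N, time in s.
With the tool pointing down it reaches from about 0.25 to 0.725 m from the base axis. Payload 9.7 kg.
Tool frame: the origin (TCP) lies at the very end of the fingers, on their centre line; the grasp point (between the pads) lies 19 mm behind it; y points along the fingers, x is the direction in which the jaws open and shut, and the axes are right-handed (so a half turn about y gives the same grasp; the last joint's range is limited). The gripper opens to 85 mm and grips with 20 to 120 N. Pads are 22 mm wide; open, the fingers measure 114 mm over their backs; the gripper's body (76 mm by 85 mm) begins 54 mm behind the grasp point. The pads swing forward as they close: fully open they stand 13 mm farther back than shut.
Start: joints at [-74.542, 4.979, 10.078, 95.1, 0, 90], TCP at [0.147, -0.53, 0.231] pointing down, gripper open.
Joint ranges: [-179.16, 179.16], [-48.56, 103.87], [-65.8, 70.77], [-126.05, 130.52], [-82.76, 87.17], [-180, 180]. Speed limits (degrees/s): [127.2, 127.2, 147.25, 180, 180, 180].

### API

Orientations are given as [roll, pitch, yaw] about the fixed x, y, z axes, in that order (R = Rz(yaw) Ry(pitch) Rx(roll)).
In Python, from workcell import bot gives the robot as it stands.
- The arm moves only by the shell command python3 -m jog 'ROWS' [FORCE]. ROWS is JSON, a list of rows, each an object with "rotation": the turn, a rotation vector about the world's x, y, z in degrees, a list of three; "travel": the shift along the world's x, y, z in mm, a list of three; "jaw": the gripper command: -1 is shut, 1 is fully open, values between are in proportion. In form: [{"rotation": [rx, ry, rz], "travel": [x, y, z], "jaw": jaw}, ...]. A call has 1 to 8 rows; each row shifts and turns the commanded pose from where the row before left it; what a row does not reach is not made up. A row lasts 1/8 s, in which the tool goes at most 62.5 mm and 10.7 degrees, less where a joint would pass 70% of its speed; a pose out of reach is approached as far as the arm can. A call with a gripper value outside its range is refused whole. The fingers move at their own pace and stop on an object; FORCE is the grip in N (left out, the last holds). Time passes only in rows, so rows that do not move let the fingers close. It gives the time, the measured TCP pose, the force and the opening at its end, in the units of the state.
- bot.get_obs(): the state, without advancing time (a new reading comes with each control period).
- bot.camera(name): name is "scene" or "top" or "wrist"; returns the picture (384x512x3 uint8, red, green, blue); there is no depth.
- bot.camera_params(name): a dict with "K" (3x3 intrinsics, pixels), "view" (4x4, takes a point from world to camera coordinates). Camera axes: x right, y up, looking along -z (the intrinsics and any distortion apply to the point x, -y, -z); pixel columns grow to the right and rows downward; lengths in m; the calibration is good to about 2 mm. A picture is of the moment at which its call begins: read the wrist's pose just before it. camera_params takes no time and is no camera call; for the wrist camera it gives the pose at the moment of the call.
- bot.job_done(): hands the job in, once; it reports no verdict.
Trained networks look in the newest picture that a camera, given by its name, has taken for a name from the list of things; names that differ only in an ending like _2 or _b are one class to them, and where a whole thing is asked for, a point or a joint stands for the part that bears it (a point fixed in the world has none). Each returns a list of dicts, best first, with "score" (0 to 1); they miss things now and then, are a little off and sometimes report something else, mostly with a low value. They report only what shows in the picture. A call takes as long as a camera call. They do not tell look-alikes from the thing itself.
- bot.recognise(camera, thing): "xy" ([column, row] in pixels, amid what is visible of it).
- bot.trace(camera, thing): "mask" (384x512 bool, what is visible of it) and "xy" ([column, row] in pixels, amid what is visible of it).
The state is a dict: "time": time; "q": joint angles; "qd": joint speeds; "joint_efforts": joint torques, N m; "ee_pos": TCP position; "tcp_rot": TCP orientation; "wrist_force": force on the tool from outside, world axes, zero at the start; "torque": the same for the moment, N m; "opening": finger opening in m.
Only numpy, scipy, OpenCV 4.12 (cv2) and the standard library are available. Lean on these libraries where they do the work, as an engineer would, in place of code of your own. Each camera call takes 0.05 s, during which the arm holds its last target.

## Working session

There is one attempt and no reset: what is moved stays moved. The work goes in short steps, Python scripts to look and compute and a shell command to move; the robot and the scene stay as the last step left them, time stands still between calls to the robot, and variables do not carry over. Pictures are saved under pics/ and viewed, and the job is handed in when it is done.

```bash
ls; mkdir -p pics; cat > h.py <<'E'
import numpy as np, cv2, json
from workcell import bot
def snap(cam,fn,crop=None,scale=1):
    im=bot.camera(cam); s=im
    if crop: x0,y0,x1,y1=crop; s=im[y0:y1,x0:x1]
    if scale!=1: s=cv2.resize(s,None,fx=scale,fy=scale,interpolation=cv2.INTER_CUBIC)
    cv2.imwrite('pics/'+fn,s[:,:,::-1]); return im
def ray(cam,uv,P=None):
    P=P or bot.camera_params(cam); K=np.array(P['K']);V=np.array(P['view'])
    d=P.get('dist',P.get('distortion'))
    if d is not None:
        uv=cv2.undistortPoints(np.array([[uv]],float),K,np.array(d,float),P=K)[0,0]
    r=np.linalg.inv(K)@np.array([uv[0],uv[1],1.0]); r=np.array([r[0],-r[1],-r[2]])
    R=V[:3,:3]; o=-R.T@V[:3,3]; return o,R.T@r
def atz(cam,uv,z,P=None):
    o,d=ray(cam,uv,P); return o+d*(z-o[2])/d[2]
def proj(cam,p,P=None):
    P=P or bot.camera_params(cam);K=np.array(P['K']);V=np.array(P['view'])
    p=np.atleast_2d(p); c=p@V[:3,:3].T+V[:3,3]; c=c*[1,-1,-1]
    u=c@K.T; return u[:,:2]/u[:,2:]
def st():
    o=bot.get_obs(); print({k:np.round(o[k],3).tolist() for k in('time','ee_pos','tcp_rot','wrist_force','opening','q')}); return o
E
python3 - <<'E'
from h import *
st()
for c in('scene','top','wrist'):
    P=bot.camera_params(c); print(c,{k:np.round(v,3).tolist() if not isinstance(v,str) else v for k,v in P.items()})
    snap(c,c+'0.png',scale=1.5)
E
```

```text
pics
{'time': 0.0, 'ee_pos': [0.147, -0.53, 0.231], 'tcp_rot': [-90.0, 0.074, -74.542], 'wrist_force': [0.581, -0.102, 0.166], 'opening': 0.086, 'q': [-74.543, 5.011, 10.035, 95.098, -0.0, 89.998]}
scene {'K': [[353.426, 0.0, 251.658], [0.0, 353.426, 186.568], [0.0, 0.0, 1.0]], 'view': [[-0.605, 0.797, -0.006, 0.246], [-0.651, -0.49, 0.58, 0.295], [0.459, 0.355, 0.815, -1.285], [0.0, 0.0, 0.0, 1.0]]}
top {'K': [[409.229, 0.0, 250.335], [0.0, 409.229, 196.622], [0.0, 0.0, 1.0]], 'view': [[0.006, -1.0, 0.01, 0.046], [0.993, 0.007, 0.114, -0.523], [-0.114, 0.009, 0.993, -1.105], [0.0, 0.0, 0.0, 1.0]]}
wrist {'K': [[324.519, 0.0, 259.094], [0.0, 324.519, 197.382], [0.0, 0.0, 1.0]], 'view': [[0.266, -0.964, -0.001, -0.549], [0.927, 0.256, -0.275, 0.035], [0.266, 0.072, 0.961, -0.379], [0.0, 0.0, 0.0, 1.0]]}
```

View pics/top0.png

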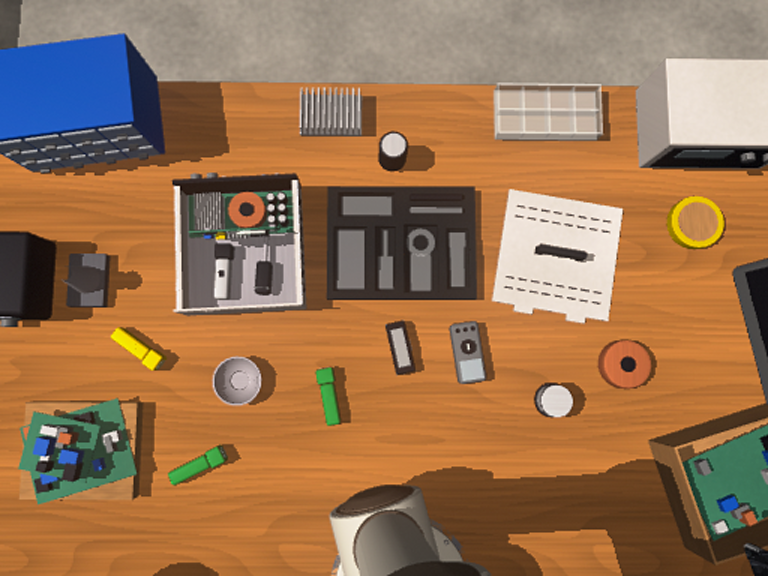

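View pics/scene0.png

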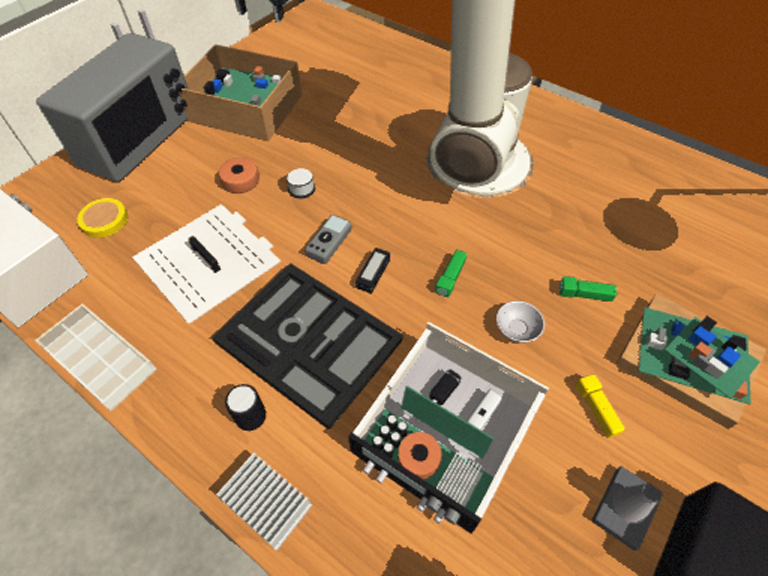

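View pics/wrist0.png

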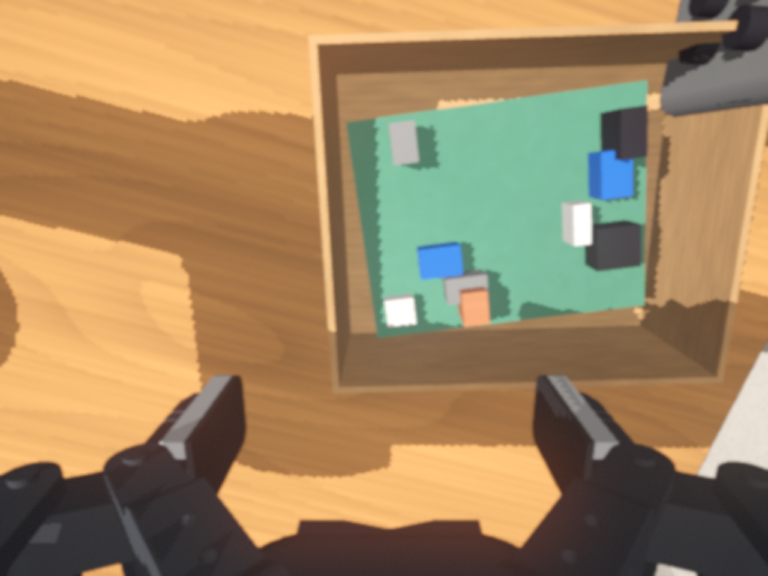

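```bash
python3 - <<'E'
from h import *
im=snap('top','t1.png',(105,105,345,265),3)
for t in ['case','cover','tray','driver','torch','meter','clamp','bitbox','board','dish','reel','capcan','toroid']:
    print(t,[(round(d['score'],2),np.round(d['xy']).tolist()) for d in bot.recognise('top',t)])
im=snap('scene','s1.png',(130,190,390,360),3)
for t in ['driver','torch','meter','clamp','bitbox']:
    print(t,[(round(d['score'],2),np.round(d['xy']).tolist()) for d in bot.recognise('scene',t)])
st()
E
```

```text
case [(0.91, [160.0, 159.0])]
cover [(0.81, [372.0, 174.0])]
tray [(0.79, [265.0, 162.0]), (0.59, [375.0, 170.0])]
driver [(0.59, [173.0, 183.0]), (0.19, [162.0, 156.0])]
torch [(0.84, [134.0, 310.0]), (0.69, [218.0, 265.0]), (0.65, [87.0, 229.0]), (0.65, [158.0, 255.0]), (0.63, [150.0, 178.0])]
meter [(0.75, [313.0, 235.0])]
clamp [(0.72, [269.0, 166.0]), (0.5, [175.0, 185.0]), (0.39, [367.0, 264.0])]
bitbox [(0.77, [270.0, 230.0]), (0.57, [418.0, 242.0]), (0.56, [160.0, 254.0])]
board [(0.53, [158.0, 157.0]), (0.32, [161.0, 160.0])]
dish [(0.61, [158.0, 256.0])]
reel [(0.63, [159.0, 161.0]), (0.6, [368.0, 265.0]), (0.47, [312.0, 235.0])]
capcan [(0.8, [264.0, 99.0])]
toroid [(0.59, [418.0, 240.0]), (0.42, [162.0, 157.0])]
driver [(0.51, [294.0, 259.0]), (0.35, [205.0, 228.0])]
torch [(0.76, [400.0, 267.0]), (0.73, [322.0, 274.0]), (0.56, [389.0, 193.0]), (0.54, [300.0, 182.0]), (0.46, [207.0, 225.0])]
meter [(0.8, [221.0, 158.0])]
clamp [(0.4, [301.0, 284.0]), (0.39, [205.0, 229.0])]
bitbox [(0.61, [250.0, 182.0]), (0.37, [298.0, 286.0])]
{'time': 1.15, 'ee_pos': [0.147, -0.53, 0.231], 'tcp_rot': [-90.0, 0.001, -74.543], 'wrist_force': [0.037, -0.028, -0.05], 'opening': 0.085, 'q': [-74.543, 4.978, 10.079, 95.102, -0.0, 90.001]}
```

View pics/t1.png

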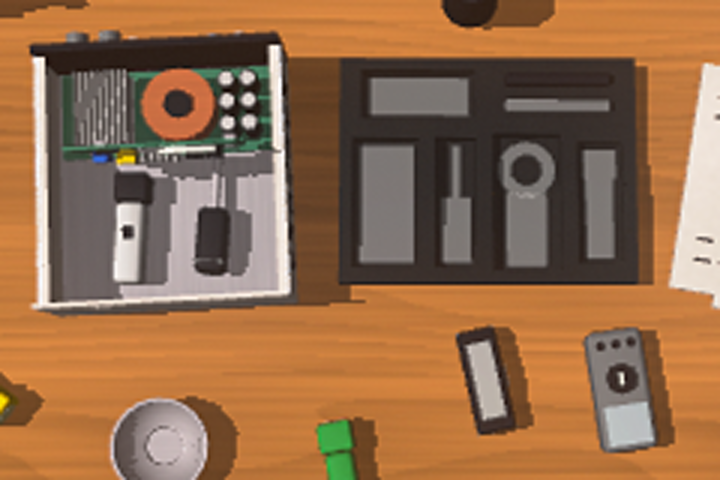

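View pics/s1.png

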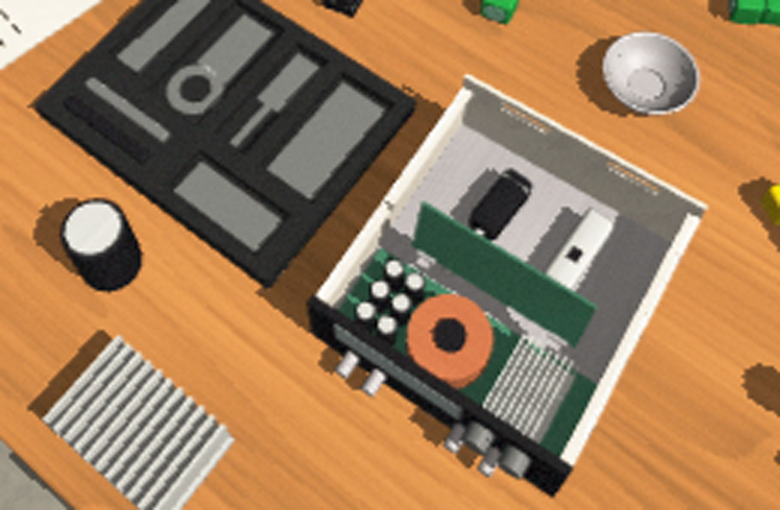

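```bash
python3 - <<'E'
from h import *
c=lambda x,y:(x/3+105,y/3+105)
for n,p,z in [('caseRL',c(35,308),.084),('caseRR',c(293,298),.084),('caseFR',c(279,35),.078),('caseFL',c(31,46),.078),
 ('trayFL',c(340,58),.022),('trayFR',c(635,58),.022),('trayRL',c(338,282),.022),('trayRR',c(637,285),.022),
 ('meter',c(621,390),.03),('bitbox',c(486,380),.028),('torch headend',c(134,172),.03),('torch tail',c(128,283),.03),('drv handle tail',c(211,272),.028),('drv handle front',c(213,207),.028),('green',(218,265),.03),
 ('coverFL',(512/1.5,190/1.5),.003),('coverFR',(622/1.5,209/1.5),.003),('coverRL',(492/1.5,302/1.5),.003),('coverRR',(607/1.5,321/1.5),.003),('bar',(565/1.5,253/1.5),.037)]:
    print(n,np.round(atz('top',p,z)[:2]*1000).tolist())
E
```

```text
caseRL [485.0, 400.0]
caseRR [495.0, 175.0]
caseFR [735.0, 193.0]
caseFL [723.0, 416.0]
trayFL [731.0, 142.0]
trayFR [733.0, -139.0]
trayRL [517.0, 140.0]
trayRR [516.0, -138.0]
meter [418.0, -121.0]
bitbox [426.0, 3.0]
torch headend [617.0, 331.0]
torch tail [514.0, 333.0]
drv handle tail [524.0, 257.0]
drv handle front [585.0, 257.0]
green [335.0, 136.0]
coverFL [732.0, -214.0]
coverFR [696.0, -426.0]
coverRL [514.0, -172.0]
coverRR [479.0, -389.0]
bar [603.0, -302.0]
```

```bash
python3 - <<'E'
from h import *
P=bot.camera_params('wrist');V=np.array(P['view']);R=V[:3,:3]
print(-R.T@V[:3,3], 'look',-R[2])
Rt=cv2.Rodrigues(np.zeros(3))[0]
from scipy.spatial.transform import Rotation as Ro
o=bot.get_obs();T=Ro.from_euler('xyz',o['tcp_rot'],degrees=True).as_matrix()
print('in tool',T.T@(-R.T@V[:3,3]-o['ee_pos']),T.T@-R[2])
E
python3 -m jog '[{"rotation":[0,0,0],"travel":[25,50,5],"jaw":1},{"rotation":[0,0,0],"travel":[25,50,5],"jaw":1},{"rotation":[0,0,0],"travel":[25,50,5],"jaw":1},{"rotation":[0,0,0],"travel":[25,50,5],"jaw":1},{"rotation":[0,0,0],"travel":[25,50,0],"jaw":1},{"rotation":[0,0,0],"travel":[25,50,0],"jaw":1},{"rotation":[0,0,0],"travel":[25,50,0],"jaw":1},{"rotation":[0,0,0],"travel":[25,50,0],"jaw":1}]'
```

```text
[ 0.21430525 -0.5107136   0.3743676 ] look [-0.26541159 -0.07331391 -0.96134373]
in tool [-0.00062894 -0.14306609  0.0704379 ] [-6.13686795e-05  9.61345587e-01 -2.75344620e-01]
time: 2.15
ee_pos: [0.3471, -0.1284, 0.2515]
tcp_rot: [-89.9, -0.0, -74.6]
wrist_force: [0.9, -0.7, 0.0]
opening: 0.0856
```

```bash
python3 -m jog '[{"rotation":[0,0,-8],"travel":[40,20,20],"jaw":1},{"rotation":[0,0,-7.5],"travel":[40,20,20],"jaw":1},{"rotation":[0,0,0],"travel":[40,20,10],"jaw":1},{"rotation":[0,0,0],"travel":[0,0,0],"jaw":1}]'
python3 - <<'E'
from h import *
st();snap('wrist','w1.png',scale=1.5)
E
```

```text
time: 2.65
ee_pos: [0.4686, -0.0689, 0.3007]
tcp_rot: [-90.0, 0.0, -89.9]
wrist_force: [-0.9, 0.4, -0.1]
opening: 0.0855
{'time': 2.65, 'ee_pos': [0.469, -0.069, 0.301], 'tcp_rot': [-90.05, 0.018, -89.899], 'wrist_force': [-0.851, 0.411, -0.073], 'opening': 0.086, 'q': [-8.368, -3.248, 9.598, 102.898, 0.011, 171.531]}
```

View pics/w1.png

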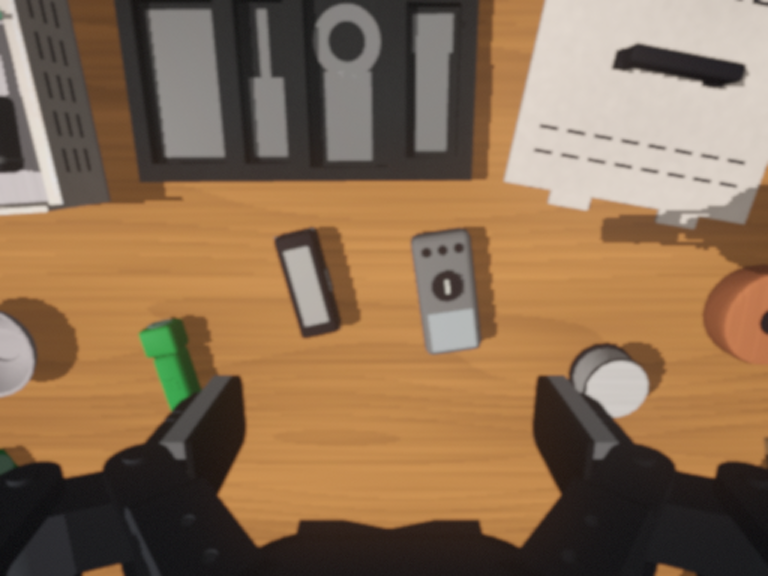

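```bash
cat >> h.py <<'E'
from scipy.optimize import minimize
BOX={'bitbox':[(-48,48,-18,18,0,28)],'meter':[(-56,56,-26,26,0,30)],
'torch':[(-38,38,-13,13,0,28),(38,66,-16,16,0,30)],'driver':[(-31,31,-14,14,0,28)],'tray':[(-107.5,107.5,-140,140,0,22)],
'cover':[(-110.5,110.5,-111,111,0,3),(-122.5,-110.5,32,68,0,3),(-122.5,-110.5,-68,-32,0,3)],
'case':[(-120,120,-112,112,0,66),(-120,-116,-112,112,0,84),(112,120,-112,112,0,78)]}
def corners(b): 
    b=np.array(b)/1000.; return np.array([[b[i],b[2+j],b[4+k]] for i in(0,1) for j in(0,1) for k in(0,1)])
def sil(P,thing,pose,z,S=4):
    m=np.zeros((384*S,512*S),np.uint8); x,y,a=pose
    R=np.array([[np.cos(a),-np.sin(a),0],[np.sin(a),np.cos(a),0],[0,0,1]])
    for b in BOX[thing]:
        p=proj(None,corners(b)@R.T+[x,y,z],P); h=cv2.convexHull(((p+.5)*S).astype(np.float32)).astype(np.int32)
        cv2.fillConvexPoly(m,h,1)
    return cv2.resize(m.astype(np.float32),(512,384),interpolation=cv2.INTER_AREA)
def fit(cam,thing,mask,pose,z=0,P=None):
    P=P or bot.camera_params(cam); M=mask.astype(np.float32)
    M=cv2.GaussianBlur(M,(0,0),1)
    f=lambda q:-iou(sil(P,thing,(q[0]/1000,q[1]/1000,np.radians(q[2])),z),M)
    def iou(s,m): s=cv2.GaussianBlur(s,(0,0),1); return np.minimum(s,m).sum()/np.maximum(s,m).sum()
    best=None
    for da in(-8,0,8):
        q0=np.array([pose[0],pose[1],pose[2]+da],float)
        S=np.vstack([q0,q0+[15,0,0],q0+[0,15,0],q0+[0,0,10]])
        r=minimize(f,q0,method='Nelder-Mead',options=dict(initial_simplex=S,maxiter=150,xatol=.1,fatol=1e-4))
        if best is None or r.fun<best.fun: best=r
    return np.round(best.x,1),-best.fun
def best(cam,thing,near):
    L=bot.trace(cam,thing); P=bot.camera_params(cam)
    return min(L,key=lambda d:np.hypot(*(np.array(d['xy'])-near))) if L else None
def findpose(cam,thing,pose,z=0):
    P=bot.camera_params(cam); u=proj(cam,[[pose[0]/1000,pose[1]/1000,z+.02]],P)[0]
    d=best(cam,thing,u)
    if d is None: print(thing,'none');return
    q,s=fit(cam,thing,d['mask'],pose,z,P); print(cam,thing,q,'iou %.3f'%s,'score %.2f'%d['score'],np.round(d['xy']),'exp',np.round(u)); return q
E
python3 - <<'E'
from h import *
bot.camera('wrist')
findpose('wrist','bitbox',(426,3,12)); findpose('wrist','meter',(418,-121,5))
bot.camera('top')
findpose('top','bitbox',(426,3,12)); findpose('top','meter',(418,-121,5));findpose('top','tray',(624,1,0));findpose('top','case',(610,294,3));findpose('top','cover',(604,-300,-9))
E
```

```text
wrist bitbox [428.4   3.9  12.7] iou 0.934 score 0.80 [204. 182.] exp [206. 190.]
wrist meter [ 418.2 -121.     8.7] iou 0.949 score 0.97 [296. 191.] exp [297. 195.]
top bitbox [426.3   3.6  12.1] iou 0.940 score 0.63 [268. 234.] exp [267. 232.]
top meter [418.4 -92.6  -9.6] iou 0.173 score 0.73 [307. 228.] exp [311. 235.]
top tray [6.265e+02 2.500e+00 6.000e-01] iou 0.923 score 0.77 [262. 159.] exp [268. 162.]
top case [613.7 299.8   3.4] iou 0.883 score 0.66 [159. 158.] exp [164. 166.]
top cover [ 629.9   27.6 -269.9] iou 0.838 score 0.57 [263. 160.] exp [374. 169.]
```

```bash
python3 -m jog '[{"rotation":[0,0,6],"travel":[-20,36,-30],"jaw":1},{"rotation":[0,0,6.4],"travel":[-20,36,-35],"jaw":1},{"rotation":[0,0,0],"travel":[0,0,-50],"jaw":1},{"rotation":[0,0,0],"travel":[0,0,-50],"jaw":1},{"rotation":[0,0,0],"travel":[0,0,-50],"jaw":1},{"rotation":[0,0,0],"travel":[0,0,0],"jaw":1}]'
python3 - <<'E'
from h import *
st();snap('wrist','w2.png',scale=1.2)
findpose('wrist','bitbox',(427.5,3.8,12.5))
E
```

```text
time: 3.9
ee_pos: [0.4242, 0.0018, 0.0835]
tcp_rot: [-90.3, 0.1, -77.7]
wrist_force: [-0.5, -0.6, 0.4]
opening: 0.0856
{'time': 3.9, 'ee_pos': [0.424, 0.002, 0.084], 'tcp_rot': [-90.327, 0.071, -77.653], 'wrist_force': [-0.499, -0.605, 0.439], 'opening': 0.086, 'q': [0.243, -12.399, -22.728, 80.006, 0.0, 167.896]}
wrist bitbox [429.6   4.5  12.9] iou 0.968 score 0.89 [257. 197.] exp [258. 209.]
```

View pics/w2.png

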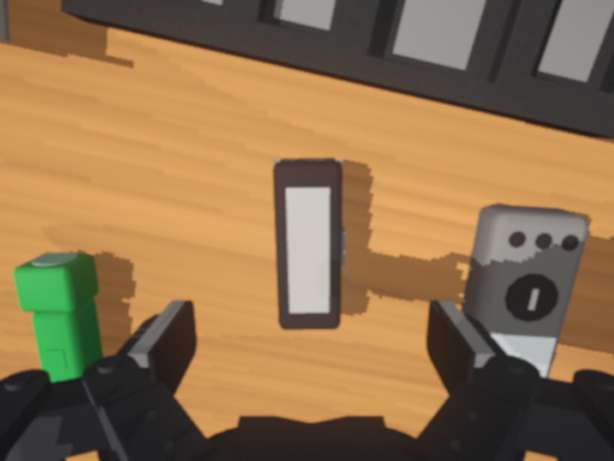

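```bash
python3 -m jog '[{"rotation":[0,0,0],"travel":[4,1.5,-37],"jaw":1},{"rotation":[0,0,0],"travel":[0,0,-36],"jaw":1},{"rotation":[0,0,0],"travel":[0,0,0],"jaw":1},{"rotation":[0,0,0],"travel":[0,0,0],"jaw":-1},{"rotation":[0,0,0],"travel":[0,0,0],"jaw":-1},{"rotation":[0,0,0],"travel":[0,0,0],"jaw":-1},{"rotation":[0,0,0],"travel":[0,0,0],"jaw":-1}]' 45
```

```text
time: 4.88
ee_pos: [0.4316, 0.0034, 0.0149]
tcp_rot: [-89.9, -0.0, -77.6]
wrist_force: [-1.1, 0.8, 7.5]
opening: 0.0348
```

```bash
python3 -m jog '[{"rotation":[0,0,0],"travel":[0,0,10],"jaw":-1},{"rotation":[0,0,0],"travel":[0,0,40],"jaw":-1},{"rotation":[0,0,0],"travel":[0,0,50],"jaw":-1},{"rotation":[0,0,0],"travel":[0,0,0],"jaw":-1}]'
python3 - <<'E'
from h import *
st();snap('wrist','w3.png',scale=1.2)
E
```

```text
time: 5.38
ee_pos: [0.4326, 0.0034, 0.1176]
tcp_rot: [-89.6, -0.1, -77.6]
wrist_force: [0.5, -0.3, -0.8]
opening: 0.0347
{'time': 5.375, 'ee_pos': [0.433, 0.003, 0.118], 'tcp_rot': [-89.635, -0.079, -77.642], 'wrist_force': [0.487, -0.302, -0.794], 'opening': 0.035, 'q': [0.451, -12.334, -18.906, 83.055, -0.002, 168.093]}
```

View pics/w3.png

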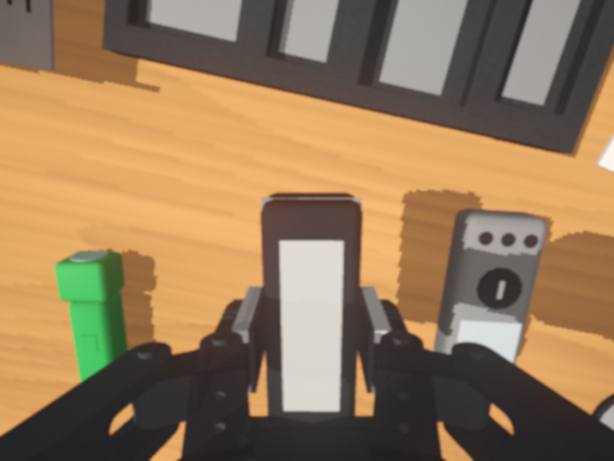

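```bash
python3 -m jog '[{"rotation":[0,0,9.7],"travel":[21,12,22],"jaw":-1},{"rotation":[0,0,9.7],"travel":[21,12,22],"jaw":-1},{"rotation":[0,0,9.7],"travel":[21,12,22],"jaw":-1},{"rotation":[0,0,9.7],"travel":[21,12,22],"jaw":-1},{"rotation":[0,0,9.7],"travel":[21,12,22],"jaw":-1},{"rotation":[0,0,9.7],"travel":[21,12,22],"jaw":-1},{"rotation":[0,0,9.7],"travel":[21,12,22],"jaw":-1},{"rotation":[0,0,9.7],"travel":[21,12,22],"jaw":-1}]'
python3 -m jog '[{"rotation":[0,0,0],"travel":[0,0,0],"jaw":-1},{"rotation":[0,0,0],"travel":[0,0,0],"jaw":-1}]'
python3 - <<'E'
from h import *
st();snap('wrist','w4.png',scale=1.5)
np.save('w4.npy',np.array(bot.camera_params('wrist')['view']))
E
```

```text
time: 6.42
ee_pos: [0.599, 0.0998, 0.2884]
tcp_rot: [-90.0, 0.1, 0.3]
wrist_force: [0.4, -0.7, -0.8]
opening: 0.0346
time: 6.68
ee_pos: [0.598, 0.0991, 0.2876]
tcp_rot: [-90.0, 0.1, -0.2]
wrist_force: [0.7, 0.8, -1.4]
opening: 0.0347
{'time': 6.675, 'ee_pos': [0.598, 0.099, 0.288], 'tcp_rot': [-90.031, 0.146, -0.213], 'wrist_force': [0.668, 0.778, -1.375], 'opening': 0.035, 'q': [9.415, 15.145, 28.09, 103.093, -0.006, 99.628]}
```

View pics/w4.png

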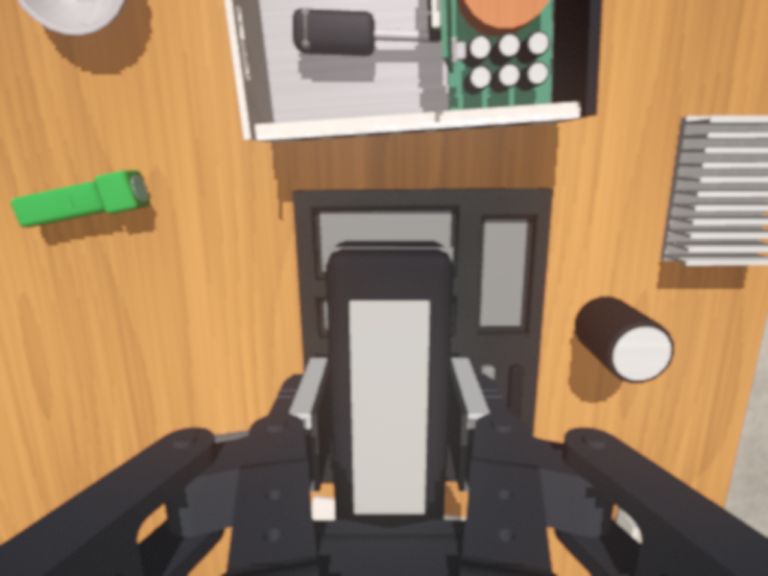

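```bash
python3 - <<'E'
from h import *
P=bot.camera_params('wrist')
for n,p,z in [('o1',(486,219),.01),('o2',(527,221),.01),('o3',(522,327),.01),('o4',(481,325),.01),('trayRL',(296,190),.022),('trayFL',(552,188),.022),('slot1',(482,214),.022),('slot2',(535,214),.022)]:
    print(n,np.round(atz('wrist',(p[0]/1.5,p[1]/1.5),z,P)*1000,1))
c=lambda x,y:(x/3+105,y/3+105)
for n,p,z in [('a',c(371,77),.01),('b',c(468,78),.01),('c',c(469,115),.01),('d',c(370,114),.01),
 ('mFL',c(361,144),.01),('mFR',c(415,144),.01),('mRL',c(359,263),.01),('mRR',c(415,264),.01),
 ('dF',c(456,145),.01),('dRL',c(442,263),.01),('dRR',c(471,263),.01),('tFL',c(585,150),.01),('tFR',c(615,150),.01),('tRL',c(585,259),.01),('tRR',c(612,259),.01)]:
    print(n,np.round(atz('top',p,z)*1000,1))
bot.camera('wrist')
findpose('wrist','bitbox',(597,99,90),.103-.0)
E
```

```text
o1 [681.4 117.6  10. ]
o2 [716.8 115.8  10. ]
o3 [719.4  19.   10. ]
o4 [681.8  21.1  10. ]
trayRL [521.5 143.4  22. ]
trayFL [731.9 144.2  22. ]
slot1 [675.5 123.2  22. ]
slot2 [719.6 123.1  22. ]
a [715.7 112.4  10. ]
b [715.5  19.5  10. ]
c [679.3  18.4  10. ]
d [679.5 113.   10. ]
mFL [650.2 121.2  10. ]
mFR [650.6  69.8  10. ]
mRL [536.  121.6  10. ]
mRR [535.5  68.9  10. ]
dF [649.9  30.7  10. ]
dRL [536.6  43.5  10. ]
dRR [536.8  16.2  10. ]
tFL [646.1 -92.3  10. ]
tFR [ 646.3 -120.9   10. ]
tRL [541.3 -91.4  10. ]
tRR [ 541.5 -116.9   10. ]
wrist bitbox [597.9  69.1  53.2] iou 0.265 score 0.97 [259. 248.] exp [258. 180.]
```

```bash
python3 - <<'E'
from h import *
st()
findpose('wrist','bitbox',(597,99,90),.273)
findpose('wrist','bitbox',(597,99,90),.277)
E
```

```text
{'time': 6.825, 'ee_pos': [0.598, 0.099, 0.289], 'tcp_rot': [-90.014, 0.074, -0.149], 'wrist_force': [-0.781, 0.14, -1.263], 'opening': 0.035, 'q': [9.4, 15.068, 28.107, 103.114, -0.002, 99.549]}
wrist bitbox [598.3  95.7  89.4] iou 0.896 score 0.97 [259. 248.] exp [257. 261.]
wrist bitbox [598.6  96.3  90.3] iou 0.852 score 0.97 [259. 248.] exp [256. 264.]
```

```bash
python3 -m jog '[{"rotation":[0,0,0.15],"travel":[33,-10,-40],"jaw":-1},{"rotation":[0,0,0],"travel":[34,-10,-45],"jaw":-1},{"rotation":[0,0,0],"travel":[33.5,-9,-50],"jaw":-1},{"rotation":[0,0,0],"travel":[0,0,-50],"jaw":-1},{"rotation":[0,0,0],"travel":[0,0,-50],"jaw":-1},{"rotation":[0,0,0],"travel":[0,0,-5],"jaw":-1},{"rotation":[0,0,0],"travel":[0,0,0],"jaw":-1},{"rotation":[0,0,0],"travel":[0,0,0],"jaw":-1}]'
python3 - <<'E'
from h import *
st();snap('wrist','w5.png',scale=1.5);snap('top','t5.png',(200,110,330,220),5)
E
```

```text
time: 7.92
ee_pos: [0.7005, 0.0706, 0.0526]
tcp_rot: [-90.0, -0.3, 0.1]
wrist_force: [-0.0, -0.2, -0.4]
opening: 0.035
{'time': 7.925, 'ee_pos': [0.7, 0.071, 0.053], 'tcp_rot': [-89.976, -0.25, 0.105], 'wrist_force': [-0.016, -0.167, -0.422], 'opening': 0.035, 'q': [5.754, 26.134, 16.056, 79.67, -0.001, 95.649]}
```

View pics/w5.png

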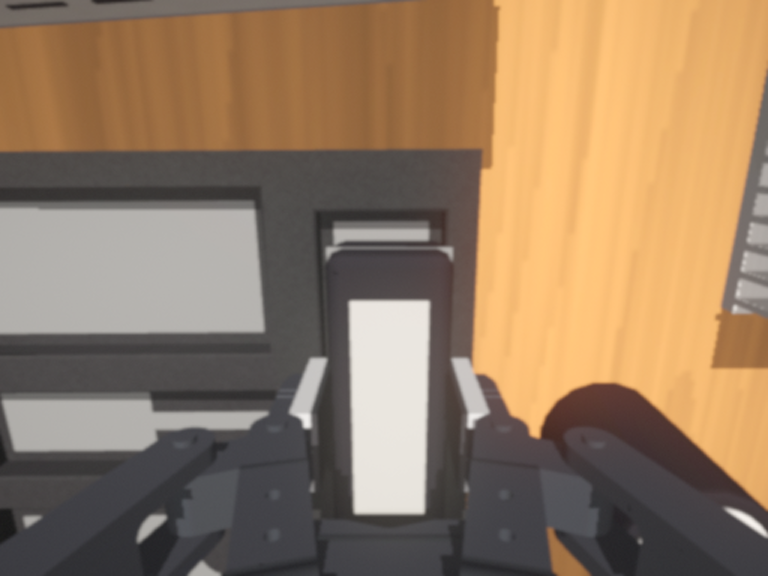

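View pics/t5.png

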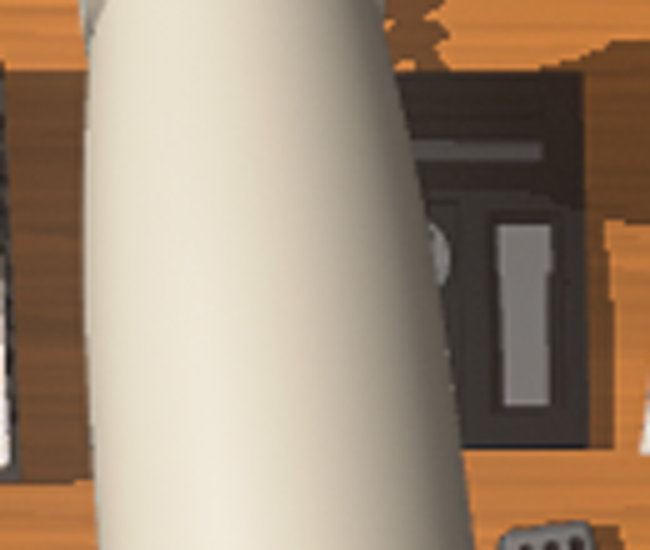

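```bash
python3 - <<'E'
from h import *
P=bot.camera_params('wrist')
for n,p,z in [('oL',(334,222),.01),('oR',(429,222),.01),('sl',(319,212),.022),('sr',(446,210),.022),('boxL',(329,252),.066),('boxR',(452,252),.066),('trayFL',(481,150),.022)]:
    print(n,np.round(atz('wrist',(p[0]/1.5,p[1]/1.5),z,P)*1000,1))
findpose('wrist','bitbox',(700,69,90),.038)
E
```

```text
oL [679.9 117.4  10. ]
oR [715.9 117.4  10. ]
sl [676.  122.4  22. ]
sr [720.7 123.2  22. ]
boxL [684.4 116.6  66. ]
boxR [717.4 116.6  66. ]
trayFL [732.  143.4  22. ]
wrist bitbox [700.5  67.6  89.4] iou 0.882 score 0.73 [259. 246.] exp [258. 265.]
```

```bash
python3 -m jog '[{"rotation":[0,0,0],"travel":[-2,1,-13],"jaw":-1},{"rotation":[0,0,0],"travel":[0,0,-13.5],"jaw":-1},{"rotation":[0,0,0],"travel":[0,0,0],"jaw":-1},{"rotation":[0,0,0],"travel":[0,0,0],"jaw":0.1},{"rotation":[0,0,0],"travel":[0,0,0],"jaw":0.1},{"rotation":[0,0,0],"travel":[0,0,10],"jaw":0.1},{"rotation":[0,0,0],"travel":[0,0,50],"jaw":0.1},{"rotation":[0,0,0],"travel":[0,0,60],"jaw":0.1}]'
python3 - <<'E'
from h import *
st();snap('wrist','w6.png',scale=1.5)
findpose('wrist','bitbox',(699,68,90),.010)
E
```

```text
time: 9.07
ee_pos: [0.6964, 0.0713, 0.1435]
tcp_rot: [-90.0, 0.1, 0.1]
wrist_force: [0.1, 0.2, 0.8]
opening: 0.0469
{'time': 9.075, 'ee_pos': [0.696, 0.071, 0.144], 'tcp_rot': [-90.011, 0.114, 0.109], 'wrist_force': [0.077, 0.173, 0.786], 'opening': 0.047, 'q': [5.849, 25.667, 25.455, 89.902, 0.001, 95.74]}
wrist bitbox [701.5  67.2  90.2] iou 0.959 score 0.60 [262. 189.] exp [258. 195.]
```

View pics/w6.png

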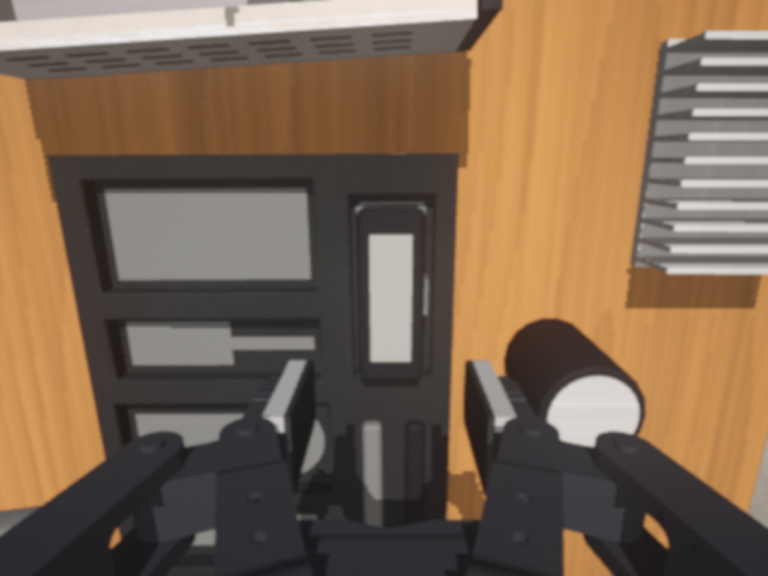

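```bash
python3 -m jog '[{"rotation":[0,0,10],"travel":[-28,-19,20],"jaw":1},{"rotation":[0,0,10],"travel":[-28,-19,20],"jaw":1},{"rotation":[0,0,10],"travel":[-28,-19,20],"jaw":1},{"rotation":[0,0,10],"travel":[-28,-19,0],"jaw":1},{"rotation":[0,0,10],"travel":[-28,-19,0],"jaw":1},{"rotation":[0,0,10],"travel":[-28,-19,0],"jaw":1},{"rotation":[0,0,10],"travel":[-28,-19,0],"jaw":1},{"rotation":[0,0,10],"travel":[-28,-19,0],"jaw":1}]'
python3 -m jog '[{"rotation":[0,0,10],"travel":[-28,-20,0],"jaw":1},{"rotation":[0,0,8.6],"travel":[-26,-20,0],"jaw":1},{"rotation":[0,0,0],"travel":[0,0,0],"jaw":1},{"rotation":[0,0,0],"travel":[0,0,0],"jaw":1}]'
python3 - <<'E'
from h import *
st();snap('wrist','w7.png',scale=1.5)
findpose('wrist','meter',(418,-121,8.7))
E
```

```text
time: 10.18
ee_pos: [0.4722, -0.0811, 0.2034]
tcp_rot: [-90.1, 0.0, 80.4]
wrist_force: [0.2, -0.2, 0.1]
opening: 0.0852
time: 10.68
ee_pos: [0.4195, -0.1206, 0.2032]
tcp_rot: [-90.1, 0.0, 98.6]
wrist_force: [0.6, -0.2, -0.4]
opening: 0.0853
{'time': 10.675, 'ee_pos': [0.42, -0.121, 0.203], 'tcp_rot': [-90.065, 0.021, 98.572], 'wrist_force': [0.643, -0.222, -0.427], 'opening': 0.085, 'q': [-16.037, -11.054, -8.386, 92.6, 0.008, -24.61]}
wrist meter [ 420.4 -119.9    8.3] iou 0.943 score 0.70 [262. 172.] exp [258. 173.]
```

View pics/w7.png

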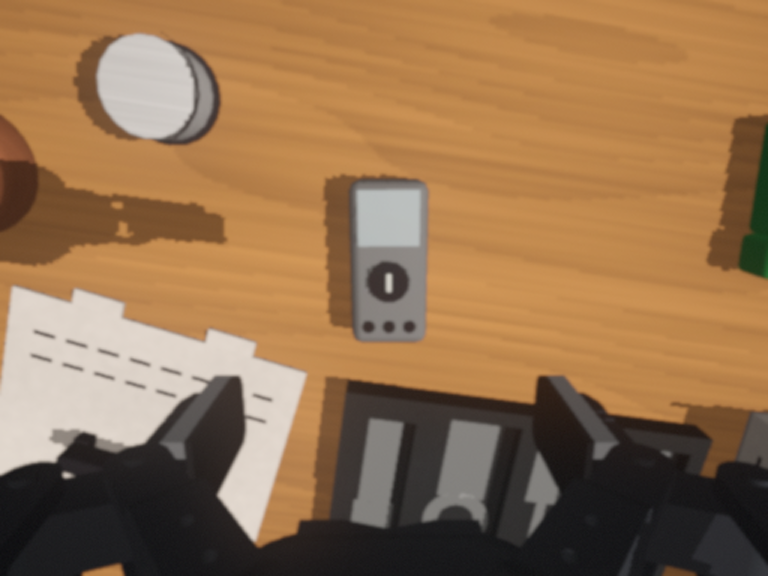

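```bash
python3 -m jog '[{"rotation":[0,0,0],"travel":[0,0.5,-60],"jaw":1},{"rotation":[0,0,0],"travel":[0,0,-60],"jaw":1},{"rotation":[0,0,0],"travel":[0,0,-50],"jaw":1},{"rotation":[0,0,0],"travel":[0,0,-21],"jaw":1},{"rotation":[0,0,0],"travel":[0,0,0],"jaw":-1},{"rotation":[0,0,0],"travel":[0,0,0],"jaw":-1},{"rotation":[0,0,0],"travel":[0,0,0],"jaw":-1},{"rotation":[0,0,0],"travel":[0,0,0],"jaw":-1}]' 45
python3 -m jog '[{"rotation":[0,0,0],"travel":[0,0,10],"jaw":-1},{"rotation":[0,0,0],"travel":[0,0,40],"jaw":-1},{"rotation":[0,0,0],"travel":[0,0,40],"jaw":-1},{"rotation":[0,0,0],"travel":[0,0,0],"jaw":-1}]'
python3 - <<'E'
from h import *
o=st();snap('wrist','w8.png',scale=1.2)
findpose('wrist','meter',(420,-120,8.7),o['ee_pos'][2]-.012)
E
```

```text
time: 11.78
ee_pos: [0.4201, -0.1202, 0.0132]
tcp_rot: [-90.1, 0.0, 98.7]
wrist_force: [0.0, 0.5, 6.3]
opening: 0.0506
time: 12.28
ee_pos: [0.4206, -0.1206, 0.1052]
tcp_rot: [-90.3, 0.1, 98.7]
wrist_force: [0.1, 0.2, -2.1]
opening: 0.051
{'time': 12.275, 'ee_pos': [0.421, -0.121, 0.105], 'tcp_rot': [-90.27, 0.132, 98.699], 'wrist_force': [0.065, 0.194, -2.122], 'opening': 0.051, 'q': [-15.996, -11.448, -19.531, 81.617, -0.007, -24.695]}
wrist meter [ 420.5 -119.6    8.8] iou 0.794 score 0.75 [262. 239.] exp [258. 264.]
```

View pics/w8.png

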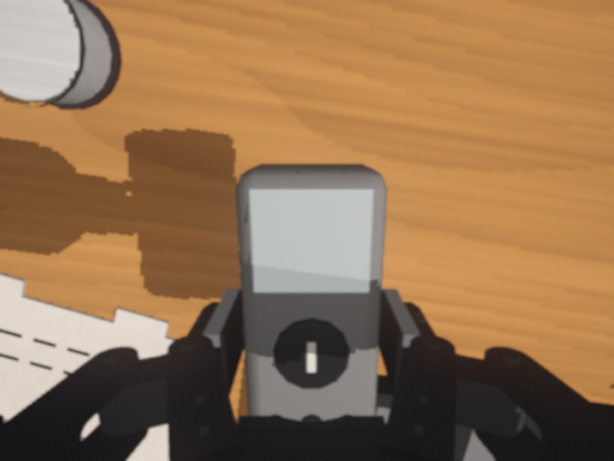

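```bash
python3 -m jog '[{"rotation":[0,0,-3],"travel":[29,36,0],"jaw":-1},{"rotation":[0,0,-3],"travel":[29,36,0],"jaw":-1},{"rotation":[0,0,-2.7],"travel":[29,36,0],"jaw":-1},{"rotation":[0,0,0],"travel":[29,36,0],"jaw":-1},{"rotation":[0,0,0],"travel":[29,36,0],"jaw":-1},{"rotation":[0,0,0],"travel":[28,36,-20],"jaw":-1},{"rotation":[0,0,0],"travel":[0,0,-20],"jaw":-1},{"rotation":[0,0,0],"travel":[0,0,0],"jaw":-1}]'
python3 - <<'E'
from h import *
o=st();snap('wrist','w9.png',scale=1.5)
findpose('wrist','meter',(593,95,0),o['ee_pos'][2]-.013)
E
```

```text
time: 13.38
ee_pos: [0.5901, 0.0959, 0.0583]
tcp_rot: [-89.7, 0.1, 90.0]
wrist_force: [-0.5, -0.6, -3.0]
opening: 0.0512
{'time': 13.375, 'ee_pos': [0.59, 0.096, 0.058], 'tcp_rot': [-89.651, 0.063, 90.047], 'wrist_force': [-0.497, -0.586, -2.954], 'opening': 0.051, 'q': [9.234, 11.978, -1.224, 77.152, -0.006, 9.187]}
wrist meter [5.92e+02 9.67e+01 3.00e-01] iou 0.841 score 0.86 [261. 239.] exp [256. 263.]
```

View pics/w9.png

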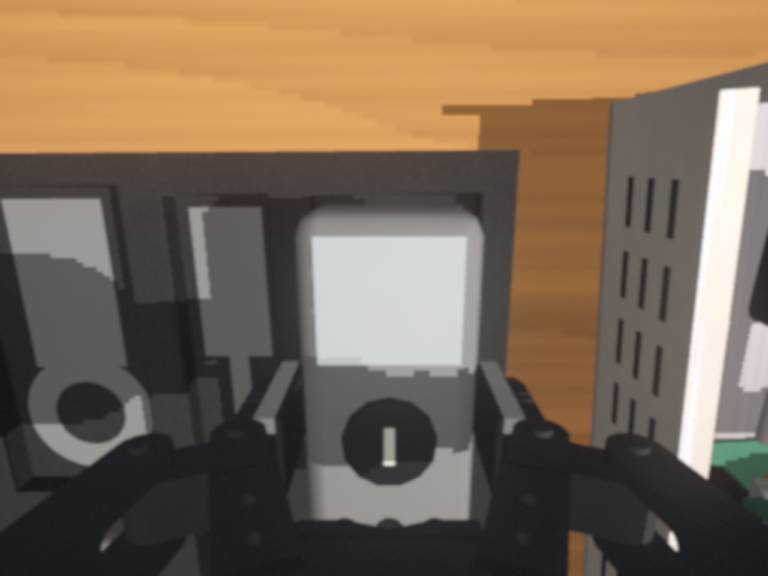

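```bash
python3 - <<'E'
from h import *
P=bot.camera_params('wrist')
for n,p,z in [('slotR',(482,195),.022),('trayRL',(519,150),.022),('drvL',(265,207),.01),('drvR',(189,207),.01),('drvshoulder',(240,356),.01),('clampL',(100,198),.01)]:
    print(n,np.round(atz('wrist',(p[0]/1.5,p[1]/1.5),z,P)*1000,1))
E
```

```text
slotR [535.5 130.7  22. ]
trayRL [519.6 143.1  22. ]
drvL [541.   47.4  10. ]
drvR [541.   17.4  10. ]
drvshoulder [604.4  32.2  10. ]
clampL [537.5 -17.2  10. ]
```

```bash
python3 -m jog '[{"rotation":[0,0,0],"travel":[4,0.6,-10],"jaw":-1},{"rotation":[0,0,0],"travel":[0,0,-12],"jaw":-1},{"rotation":[0,0,0],"travel":[0,0,-11.5],"jaw":-1},{"rotation":[0,0,0],"travel":[0,0,0],"jaw":-1},{"rotation":[0,0,0],"travel":[0,0,0],"jaw":-1}]'
python3 - <<'E'
from h import *
o=st();snap('wrist','w10.png',scale=1.5)
E
```

```text
time: 14.1
ee_pos: [0.5961, 0.0965, 0.0284]
tcp_rot: [-90.0, 0.0, 90.0]
wrist_force: [0.3, -0.2, -2.0]
opening: 0.0509
{'time': 14.1, 'ee_pos': [0.596, 0.096, 0.028], 'tcp_rot': [-90.005, 0.0, 90.006], 'wrist_force': [0.266, -0.168, -2.041], 'opening': 0.051, 'q': [9.196, 13.187, -3.149, 73.659, -0.001, 9.189]}
```

View pics/w10.png

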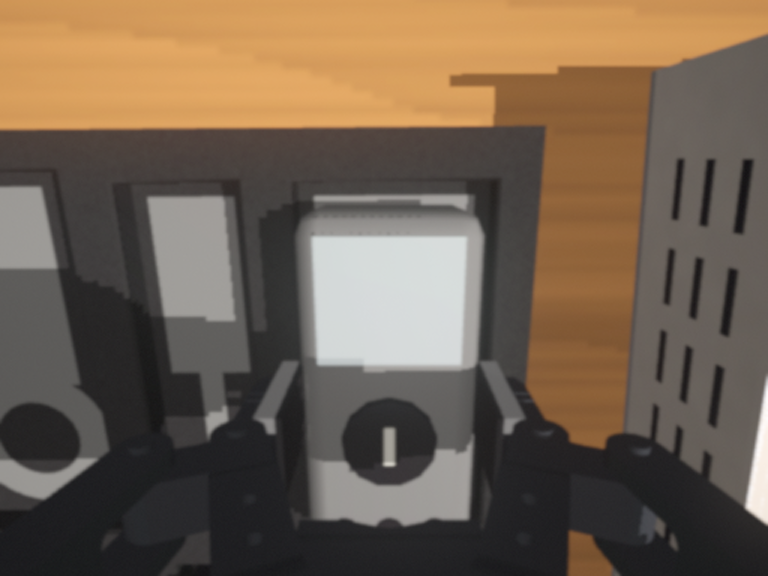

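```bash
python3 - <<'E'
from h import *
P=bot.camera_params('wrist')
for n,p,z in [('outlL',(468,196),.01),('outlR',(315,196),.01),('meterL bottom?',(480,235),.046),('meterR',(300,235),.046),('meterrear',(390,208),.042),('slotrear',(390,181),.022)]:
    print(n,np.round(atz('wrist',(p[0]/1.5,p[1]/1.5),z,P)*1000,1))
E
```

```text
outlL [539.1 123.2  10. ]
outlR [539.1  73.2  10. ]
meterL bottom? [546.2 121.   46. ]
meterR [546.2  74.3  46. ]
meterrear [539.7  97.6  42. ]
slotrear [533.7  97.7  22. ]
```

```bash
python3 -m jog '[{"rotation":[0,0,0],"travel":[-0.5,0.4,-4],"jaw":-1},{"rotation":[0,0,0],"travel":[0,0,0],"jaw":-1},{"rotation":[0,0,0],"travel":[0,0,0],"jaw":0.6},{"rotation":[0,0,0],"travel":[0,0,0],"jaw":0.6},{"rotation":[0,0,0],"travel":[0,0,15],"jaw":0.6},{"rotation":[0,0,0],"travel":[0,0,50],"jaw":0.6},{"rotation":[0,0,0],"travel":[0,0,60],"jaw":0.6},{"rotation":[0,0,0],"travel":[0,0,50],"jaw":0.6}]'
python3 - <<'E'
from h import *
o=st();snap('wrist','w11.png',scale=1.5)
findpose('wrist','meter',(594,97,0),.01)
E
```

```text
time: 15.15
ee_pos: [0.5956, 0.0969, 0.2032]
tcp_rot: [-90.2, -0.0, 90.0]
wrist_force: [1.5, -0.3, 0.3]
opening: 0.0683
{'time': 15.15, 'ee_pos': [0.596, 0.097, 0.203], 'tcp_rot': [-90.152, -0.025, 90.009], 'wrist_force': [1.49, -0.267, 0.285], 'opening': 0.068, 'q': [9.24, 11.797, 14.58, 92.629, -0.0, 9.231]}
wrist meter [599.7  98.5  -0. ] iou 0.969 score 0.78 [260. 171.] exp [258. 171.]
```

View pics/w11.png

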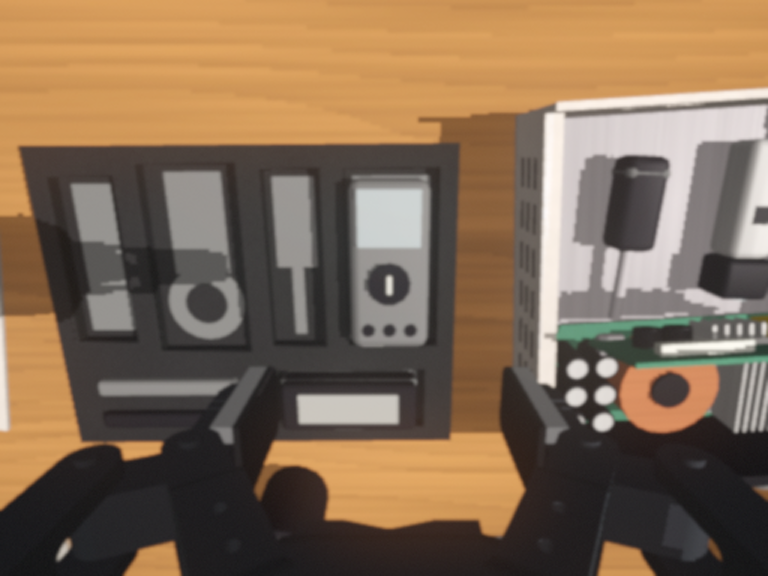

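```bash
python3 -m jog '[{"rotation":[0,0,-2],"travel":[-12,41,12],"jaw":0.3},{"rotation":[0,0,-2],"travel":[-12,41,12],"jaw":0.3},{"rotation":[0,0,-2],"travel":[-12,41,12],"jaw":0.3},{"rotation":[0,0,-2],"travel":[-12,41,12],"jaw":0.3},{"rotation":[0,0,0],"travel":[0,0,0],"jaw":0.3},{"rotation":[0,0,0],"travel":[0,0,0],"jaw":0.3}]'
python3 - <<'E'
from h import *
o=st();snap('wrist','w12.png',scale=1.5)
for t in('driver','torch'):
  print(t,[(round(d['score'],2),np.round(np.array(d['xy'])*1.5).tolist()) for d in bot.recognise('wrist',t)])
findpose('wrist','torch',(552,333,0),.003)
E
```

```text
time: 16.0
ee_pos: [0.5475, 0.2607, 0.2473]
tcp_rot: [-90.0, 0.0, 82.0]
wrist_force: [-0.4, -1.2, -0.9]
opening: 0.0557
{'time': 16.0, 'ee_pos': [0.548, 0.261, 0.247], 'tcp_rot': [-90.003, 0.016, 82.049], 'wrist_force': [-0.442, -1.234, -0.882], 'opening': 0.056, 'q': [25.466, 13.458, 21.467, 98.015, -0.015, 33.416]}
driver [(0.92, [394.0, 267.0])]
torch [(0.98, [184.0, 25.0]), (0.76, [700.0, 34.0]), (0.64, [484.0, 268.0])]
wrist torch [555.1 336.7  -0.6] iou 0.895 score 0.73 [323. 177.] exp [322. 162.]
```

View pics/w12.png

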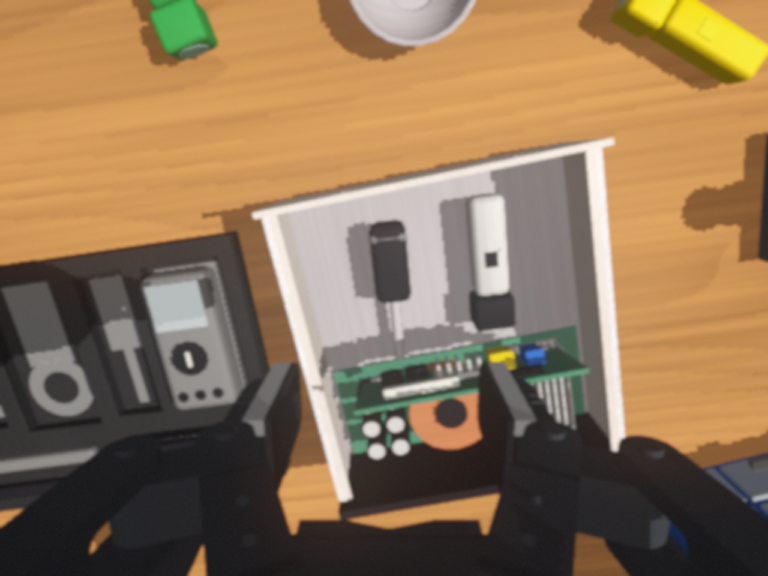

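```bash
python3 - <<'E'
from h import *
P=bot.camera_params('wrist')
g=lambda p,z:atz('wrist',(p[0]/1.5,p[1]/1.5),z,P)*1000
a=g((388,229),.031);b=g((393,300),.029);t=g((398,338),.017);print('drv tail,front,tip',a,b,t,np.degrees(np.arctan2((t-a)[1],(t-a)[0])))
r=g((254,215),.084);l=g((613,141),.084);print('rear',r,l)
d=best('wrist','driver',(262,178));print(d['score'])
BOX['driver']=[(-31,31,-14,14,0,28),(31,81,-4,4,10,18)]
print(fit('wrist','driver',d['mask'],(555,257,-6),.003,P))
d=best('wrist','torch',(322,178));print(fit('wrist','torch',d['mask'],(555,335,2),.003,P))
E
```

```text
drv tail,front,tip [529.82816795 262.73357459  31.        ] [585.08321671 258.77971363  29.        ] [621.28073577 257.96734363  17.        ] -2.983383383517241
rear [501.89312912 182.25177122  84.        ] [488.97781147 404.86559873  84.        ]
0.79
(array([556.8, 260.9,  -2.2]), np.float64(0.8867679834365845))
(array([555. , 336.8,  -0.6]), np.float64(0.89448481798172))
```

```bash
python3 -m jog '[{"rotation":[0,0,3],"travel":[7.5,-1,-50],"jaw":0.3},{"rotation":[0,0,2.5],"travel":[0,0,-60],"jaw":0.3},{"rotation":[0,0,0],"travel":[0,0,-40],"jaw":0.3},{"rotation":[0,0,0],"travel":[0,0,0],"jaw":0.3},{"rotation":[0,0,0],"travel":[0,0,0],"jaw":0.3}]'
python3 - <<'E'
from h import *
o=st();snap('wrist','w13.png',scale=1.5)
P=bot.camera_params('wrist')
BOX['driver']=[(-31,31,-14,14,0,28),(31,81,-4,4,10,18)]
d=best('wrist','driver',(262,178));print(d['score'],fit('wrist','driver',d['mask'],(555,258,-3),.003,P))
E
```

```text
time: 16.92
ee_pos: [0.5559, 0.26, 0.0994]
tcp_rot: [-90.1, -0.1, 87.5]
wrist_force: [0.1, 0.2, 1.1]
opening: 0.0554
{'time': 16.925, 'ee_pos': [0.556, 0.26, 0.099], 'tcp_rot': [-90.112, -0.057, 87.487], 'wrist_force': [0.135, 0.178, 1.128], 'opening': 0.055, 'q': [25.067, 12.968, 4.503, 81.409, -0.002, 27.581]}
0.79 (array([558.1, 261.5,  -2.1]), np.float64(0.905311107635498))
```

View pics/w13.png

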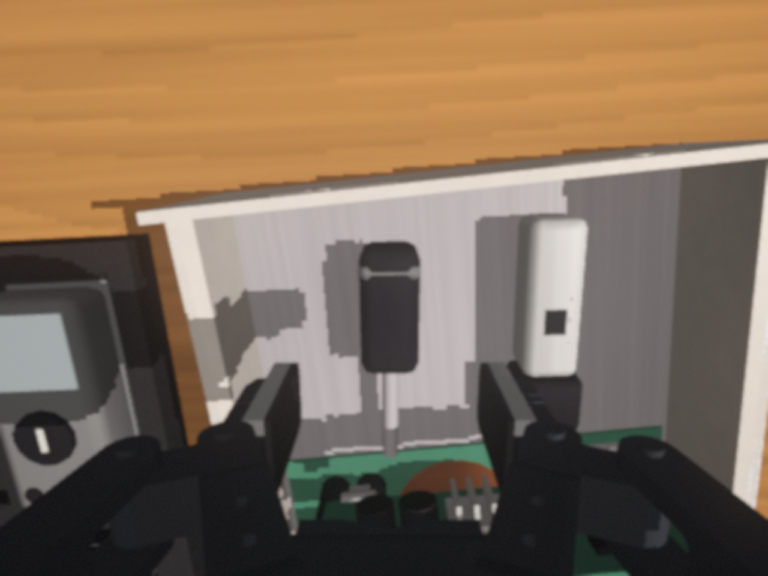

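```bash
python3 -m jog '[{"rotation":[0,0,0],"travel":[1,0.5,-40],"jaw":0.3},{"rotation":[0,0,0],"travel":[0,0,-43],"jaw":0.3},{"rotation":[0,0,0],"travel":[0,0,0],"jaw":0.3},{"rotation":[0,0,0],"travel":[0,0,0],"jaw":-1},{"rotation":[0,0,0],"travel":[0,0,0],"jaw":-1},{"rotation":[0,0,0],"travel":[0,0,0],"jaw":-1},{"rotation":[0,0,0],"travel":[0,0,0],"jaw":-1}]' 45
python3 -m jog '[{"rotation":[0,0,0],"travel":[-5,0,5],"jaw":-1},{"rotation":[0,0,0],"travel":[-8,0,0],"jaw":-1},{"rotation":[0,0,0],"travel":[-7,0,0],"jaw":-1},{"rotation":[0,0,0],"travel":[0,0,0],"jaw":-1}]'
python3 - <<'E'
from h import *
o=st();snap('wrist','w14.png',scale=1.5)
E
```

```text
time: 17.9
ee_pos: [0.5577, 0.2612, 0.0175]
tcp_rot: [-90.2, -0.1, 87.5]
wrist_force: [-0.8, -0.3, 7.7]
opening: 0.0268
time: 18.4
ee_pos: [0.5354, 0.2604, 0.0192]
tcp_rot: [-90.0, 0.0, 87.5]
wrist_force: [0.7, 0.2, -1.3]
opening: 0.0268
{'time': 18.4, 'ee_pos': [0.535, 0.26, 0.019], 'tcp_rot': [-89.98, 0.009, 87.532], 'wrist_force': [0.72, 0.216, -1.271], 'opening': 0.027, 'q': [25.938, 12.361, -5.168, 72.493, 0.002, 28.406]}
```

View pics/w14.png

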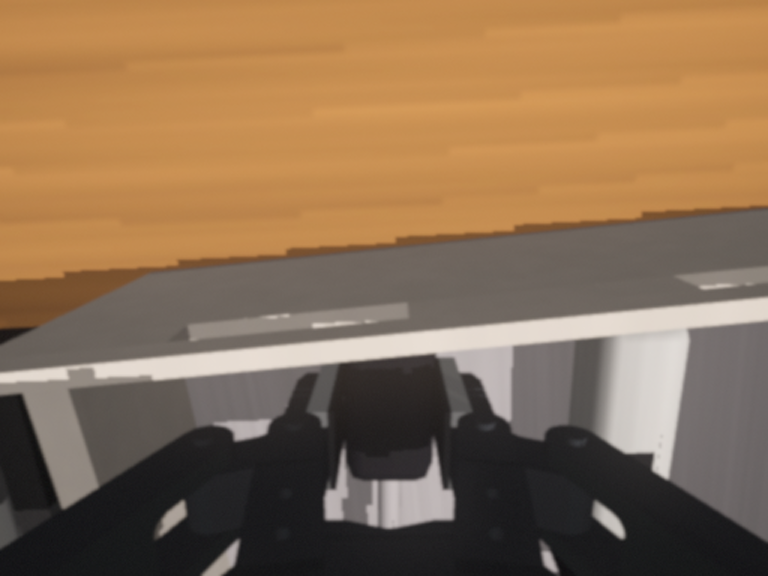

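```bash
python3 -m jog '[{"rotation":[0,0,-7],"travel":[0,0,3],"jaw":-1},{"rotation":[0,0,-8],"travel":[-1,0,5],"jaw":-1},{"rotation":[0,0,0],"travel":[0,0,12],"jaw":-1},{"rotation":[0,0,0],"travel":[0,0,12],"jaw":-1},{"rotation":[0,0,0],"travel":[0,0,12],"jaw":-1},{"rotation":[0,0,0],"travel":[0,0,12],"jaw":-1}]'
python3 - <<'E'
from h import *
o=st();snap('wrist','w15.png',scale=1.2);snap('scene','s15.png',(200,200,400,350),4)
E
```

```text
time: 19.2
ee_pos: [0.5352, 0.2605, 0.0764]
tcp_rot: [-90.0, -0.0, 72.6]
wrist_force: [-0.1, -0.0, -0.4]
opening: 0.0267
{'time': 19.2, 'ee_pos': [0.535, 0.26, 0.076], 'tcp_rot': [-90.02, -0.019, 72.557], 'wrist_force': [-0.087, -0.022, -0.41], 'opening': 0.027, 'q': [25.948, 10.881, -0.488, 78.603, 0.0, 43.391]}
```

View pics/s15.png

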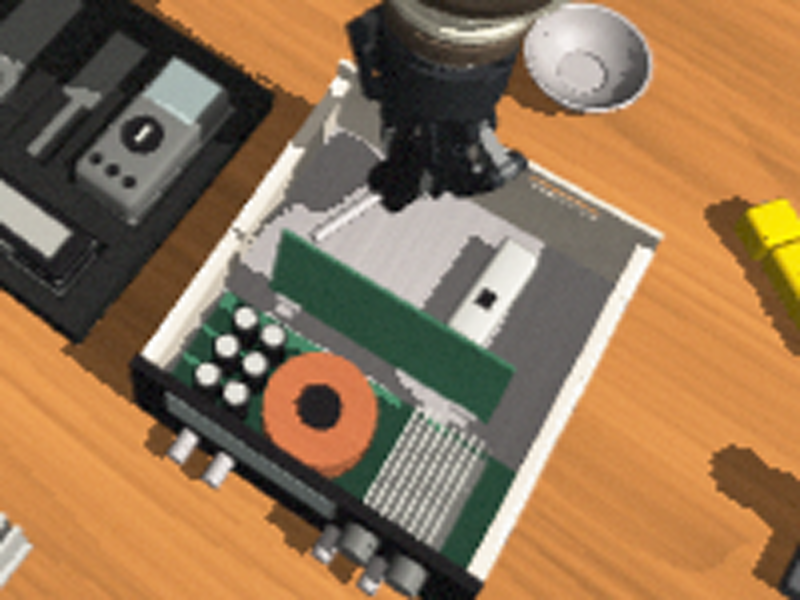

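```bash
python3 -m jog '[{"rotation":[0,0,0],"travel":[0,0,50],"jaw":-1},{"rotation":[0,0,0],"travel":[0,-20,30],"jaw":-1},{"rotation":[0,0,6],"travel":[9,-52,0],"jaw":-1},{"rotation":[0,0,6],"travel":[9,-52,0],"jaw":-1},{"rotation":[0,0,5.4],"travel":[9,-52,0],"jaw":-1},{"rotation":[0,0,0],"travel":[9,-52,-20],"jaw":-1},{"rotation":[0,0,0],"travel":[0,0,-40],"jaw":-1},{"rotation":[0,0,0],"travel":[0,0,-40],"jaw":-1}]'
python3 -m jog '[{"rotation":[0,0,0],"travel":[0,0,-10],"jaw":-1},{"rotation":[0,0,0],"travel":[0,0,0],"jaw":-1}]'
python3 - <<'E'
from h import *
o=st();snap('wrist','w16.png',scale=1.5)
E
```

```text
time: 20.3
ee_pos: [0.5711, 0.0314, 0.0541]
tcp_rot: [-90.0, -0.0, 89.8]
wrist_force: [0.4, -0.1, 0.2]
opening: 0.0266
time: 20.55
ee_pos: [0.571, 0.0326, 0.0455]
tcp_rot: [-90.0, 0.0, 89.9]
wrist_force: [-0.2, 0.4, -1.4]
opening: 0.0267
{'time': 20.55, 'ee_pos': [0.571, 0.033, 0.045], 'tcp_rot': [-89.966, 0.003, 89.934], 'wrist_force': [-0.196, 0.355, -1.392], 'opening': 0.027, 'q': [3.264, 8.481, -6.668, 74.885, -0.001, 3.33]}
```

View pics/w16.png

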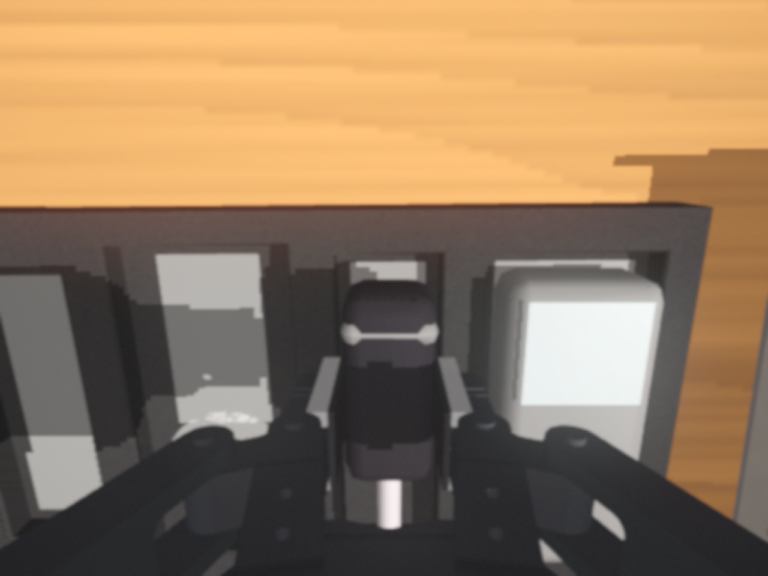

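```bash
python3 - <<'E'
from h import *
P=bot.camera_params('wrist')
g=lambda p,z:atz('wrist',(p[0]/1.5,p[1]/1.5),z,P)*1000
z=o=bot.get_obs()['ee_pos'][2]-.0145
print('bottom',z)
for n,p,zz in [('outlL',(425,262),.01),('outlR',(350,262),.01),('tail topish',(390,284),z+.024),('hL',(439,330),z+.026),('hR',(342,330),z+.026),('front',(390,478),z+.025),('meter outl',(495,262),.01),('torch outl rear R',(0,278),.01),('torch rear L',(65,276),.01)]: print(n,np.round(g(p,zz),1))
E
```

```text
bottom 0.03208686406653399
outlL [540.3  47.1  10. ]
outlR [540.3  18.9  10. ]
tail topish [536.8  33.8  56.1]
hL [549.9  47.8  58.1]
hR [549.8  20.   58.1]
front [600.2  33.8  57.1]
meter outl [540.3  73.5  10. ]
torch outl rear R [ 546.3 -114.2   10. ]
torch rear L [545.5 -89.4  10. ]
```

```bash
python3 -m jog '[{"rotation":[0,0,0],"travel":[3,-0.8,-10],"jaw":-1},{"rotation":[0,0,0],"travel":[0,0,-10],"jaw":-1},{"rotation":[0,0,0],"travel":[0,0,-0.5],"jaw":-1},{"rotation":[0,0,0],"travel":[0,0,0],"jaw":-1},{"rotation":[0,0,0],"travel":[0,0,0],"jaw":0.1},{"rotation":[0,0,0],"travel":[0,0,0],"jaw":0.1},{"rotation":[0,0,0],"travel":[0,0,20],"jaw":0.1},{"rotation":[0,0,0],"travel":[0,0,60],"jaw":0.1}]'
python3 -m jog '[{"rotation":[0,0,0],"travel":[0,0,60],"jaw":0.3},{"rotation":[0,0,0],"travel":[0,0,0],"jaw":0.3}]'
python3 - <<'E'
from h import *
o=st();snap('wrist','w17.png',scale=1.5)
E
```

```text
time: 21.6
ee_pos: [0.5722, 0.0315, 0.1026]
tcp_rot: [-89.7, 0.0, 89.9]
wrist_force: [1.9, 0.4, 0.4]
opening: 0.0471
time: 21.85
ee_pos: [0.5762, 0.0317, 0.1705]
tcp_rot: [-90.5, -0.0, 89.9]
wrist_force: [1.0, -0.1, 0.0]
opening: 0.0554
{'time': 21.85, 'ee_pos': [0.576, 0.032, 0.171], 'tcp_rot': [-90.491, -0.029, 89.909], 'wrist_force': [0.985, -0.056, 0.001], 'opening': 0.055, 'q': [3.151, 7.362, 5.933, 88.079, 0.002, 3.242]}
```

View pics/w17.png

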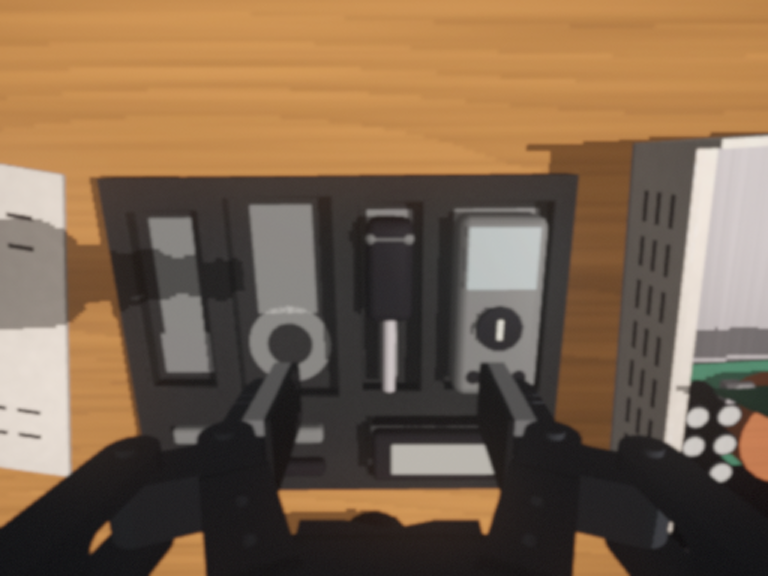

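```bash
python3 - <<'E'
from h import *
o=st();P=bot.camera_params('wrist')
im=snap('wrist','w18.png',(200,120,390,270),4)
BOX['driver']=[(-31,31,-14,14,0,28),(31,81,-4,4,10,18)]
for z in(.01,.014):
  d=best('wrist','driver',(260,200));print(d['score'],fit('wrist','driver',d['mask'],(572,32,0),z,P))
g=lambda p,z:np.round(atz('wrist',(p[0]/1.5,p[1]/1.5),z,P)*1000,1)
print(g((389,391),.024),g((390,222),.036),g((388,210),.01), g((300,390),.022))
E
```

```text
{'time': 21.9, 'ee_pos': [0.575, 0.032, 0.167], 'tcp_rot': [-90.259, -0.014, 89.906], 'wrist_force': [-0.339, 0.084, -2.674], 'opening': 0.055, 'q': [3.151, 7.457, 5.692, 87.976, -0.001, 3.245]}
0.97 (array([ 5.739e+02,  3.260e+01, -1.000e-01]), np.float64(0.9178394079208374))
0.97 (array([ 5.727e+02,  3.260e+01, -1.000e-01]), np.float64(0.898624062538147))
[652.7  32.6  24. ] [541.7  33.3  36. ] [537.8  32.2  10. ] [652.9 -25.6  22. ]
```

View pics/w18.png

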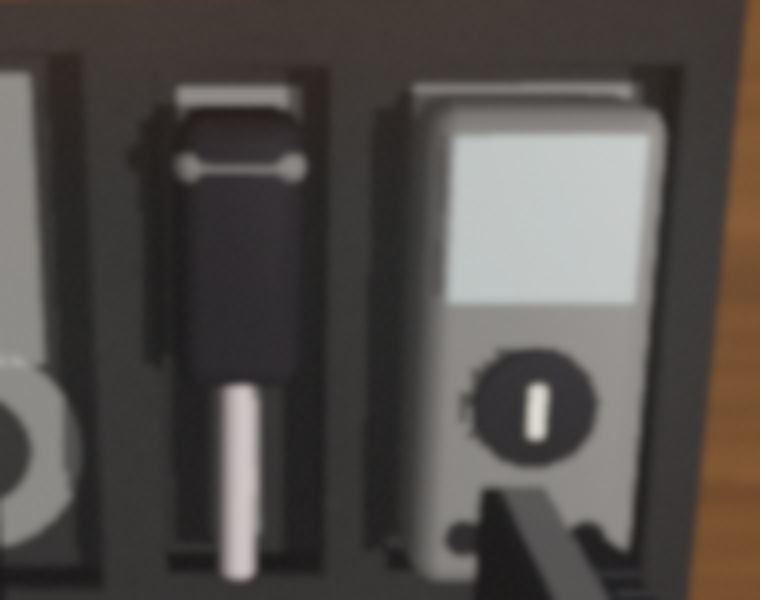

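```bash
python3 -m jog '[{"rotation":[0,0,0],"travel":[-4,40,30],"jaw":0.3},{"rotation":[0,0,0],"travel":[-4,52,20],"jaw":0.3},{"rotation":[0,0,0],"travel":[-4,52,0],"jaw":0.3},{"rotation":[0,0,-0.5],"travel":[-4,52,0],"jaw":0.3},{"rotation":[0,0,0],"travel":[-4,52,0],"jaw":0.3},{"rotation":[0,0,0],"travel":[-2,55,-20],"jaw":0.3},{"rotation":[0,0,0],"travel":[0,0,-50],"jaw":0.3},{"rotation":[0,0,0],"travel":[0,0,-48],"jaw":0.3}]'
python3 -m jog '[{"rotation":[0,0,0],"travel":[0,0,0],"jaw":0.3},{"rotation":[0,0,0],"travel":[0,0,0],"jaw":0.3}]'
python3 - <<'E'
from h import *
o=st();snap('wrist','w19.png',scale=1.5);P=bot.camera_params('wrist')
d=best('wrist','torch',(262,180));print(d['score'],d['xy'],fit('wrist','torch',d['mask'],(553,335,0),.003,P))
E
```

```text
time: 23.05
ee_pos: [0.551, 0.3351, 0.0932]
tcp_rot: [-89.9, 0.1, 89.5]
wrist_force: [-0.3, -0.1, -0.6]
opening: 0.0554
time: 23.3
ee_pos: [0.5524, 0.3346, 0.0982]
tcp_rot: [-90.0, -0.0, 89.4]
wrist_force: [0.0, 0.4, 1.0]
opening: 0.0554
{'time': 23.3, 'ee_pos': [0.552, 0.335, 0.098], 'tcp_rot': [-90.037, -0.024, 89.394], 'wrist_force': [0.038, 0.434, 0.959], 'opening': 0.055, 'q': [31.204, 17.53, 9.898, 82.324, 0.001, 31.81]}
0.57 [260.2, 226.8] (array([554.8, 337.3,  -1. ]), np.float64(0.9563526511192322))
```

View pics/w19.png

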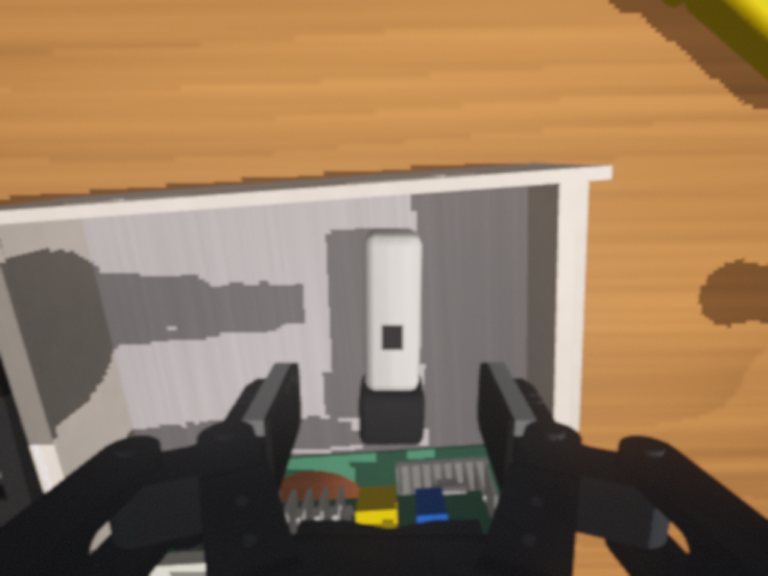

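```bash
python3 -m jog '[{"rotation":[0,0,0],"travel":[1,1.5,-40],"jaw":0.3},{"rotation":[0,0,0],"travel":[0,0,-41],"jaw":0.3},{"rotation":[0,0,0],"travel":[0,0,0],"jaw":0.3},{"rotation":[0,0,0],"travel":[0,0,0],"jaw":-1},{"rotation":[0,0,0],"travel":[0,0,0],"jaw":-1},{"rotation":[0,0,0],"travel":[0,0,0],"jaw":-1},{"rotation":[0,0,0],"travel":[0,0,0],"jaw":-1}]' 45
python3 -m jog '[{"rotation":[0,0,0],"travel":[-5,0,5],"jaw":-1},{"rotation":[0,0,0],"travel":[-8,0,3],"jaw":-1},{"rotation":[0,0,0],"travel":[-4,0,5],"jaw":-1},{"rotation":[0,0,0],"travel":[0,0,12],"jaw":-1},{"rotation":[0,0,0],"travel":[0,0,12],"jaw":-1},{"rotation":[0,0,0],"travel":[0,0,12],"jaw":-1},{"rotation":[0,0,0],"travel":[0,0,12],"jaw":-1}]'
python3 - <<'E'
from h import *
o=st();snap('wrist','w20.png',scale=1.2);snap('scene','s20.png',(200,200,400,350),4)
E
```

```text
time: 24.28
ee_pos: [0.5546, 0.337, 0.0191]
tcp_rot: [-90.2, -0.1, 89.4]
wrist_force: [-1.0, 0.5, 6.8]
opening: 0.0243
time: 25.15
ee_pos: [0.5363, 0.3361, 0.0778]
tcp_rot: [-90.0, -0.0, 89.4]
wrist_force: [0.7, 0.3, -2.2]
opening: 0.0249
{'time': 25.15, 'ee_pos': [0.536, 0.336, 0.078], 'tcp_rot': [-90.017, -0.012, 89.403], 'wrist_force': [0.688, 0.336, -2.199], 'opening': 0.025, 'q': [32.078, 16.002, 5.76, 79.738, 0.002, 32.675]}
```

View pics/s20.png

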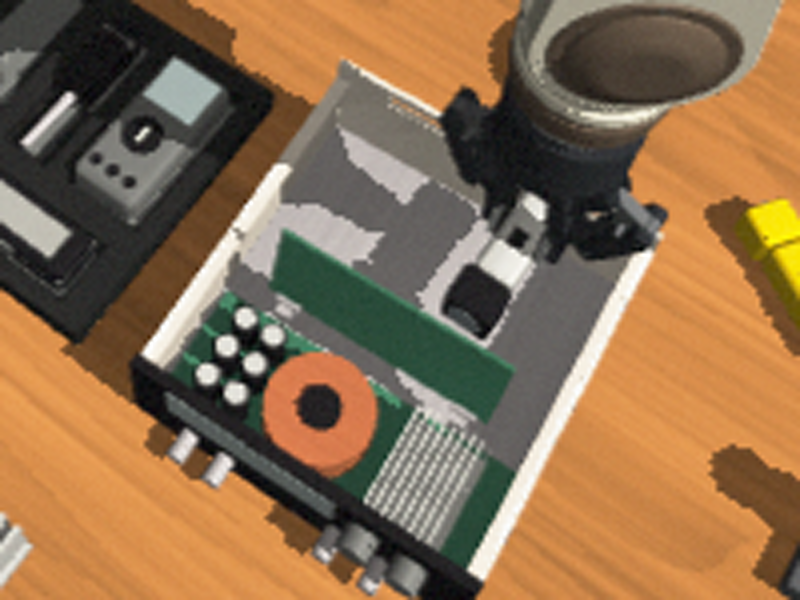

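```bash
python3 -m jog '[{"rotation":[0,0,0],"travel":[0,0,50],"jaw":-1},{"rotation":[0,0,0],"travel":[0,-18,35],"jaw":-1},{"rotation":[0,0,0.3],"travel":[5,-52,10],"jaw":-1},{"rotation":[0,0,0.3],"travel":[5,-52,0],"jaw":-1},{"rotation":[0,0,0],"travel":[5,-52,0],"jaw":-1},{"rotation":[0,0,0],"travel":[5,-52,0],"jaw":-1},{"rotation":[0,0,0],"travel":[6,-52,0],"jaw":-1},{"rotation":[0,0,0],"travel":[6,-52,0],"jaw":-1}]'
python3 -m jog '[{"rotation":[0,0,0],"travel":[7,-54,0],"jaw":-1},{"rotation":[0,0,0],"travel":[7,-54,-20],"jaw":-1},{"rotation":[0,0,0],"travel":[0,0,-50],"jaw":-1},{"rotation":[0,0,0],"travel":[0,0,-50],"jaw":-1},{"rotation":[0,0,0],"travel":[0,0,0],"jaw":-1},{"rotation":[0,0,0],"travel":[0,0,0],"jaw":-1}]'
python3 - <<'E'
from h import *
o=st();snap('wrist','w21.png',scale=1.5)
E
```

```text
time: 26.25
ee_pos: [0.568, 0.0044, 0.1716]
tcp_rot: [-90.0, -0.0, 90.0]
wrist_force: [0.7, -0.5, -0.9]
opening: 0.025
time: 27.0
ee_pos: [0.5829, -0.1019, 0.0538]
tcp_rot: [-90.1, 0.0, 90.0]
wrist_force: [-0.1, -0.9, -0.4]
opening: 0.0248
{'time': 27.0, 'ee_pos': [0.583, -0.102, 0.054], 'tcp_rot': [-90.103, 0.019, 90.022], 'wrist_force': [-0.074, -0.879, -0.383], 'opening': 0.025, 'q': [-9.915, 10.794, -3.104, 75.997, -0.001, -9.937]}
```

View pics/w21.png

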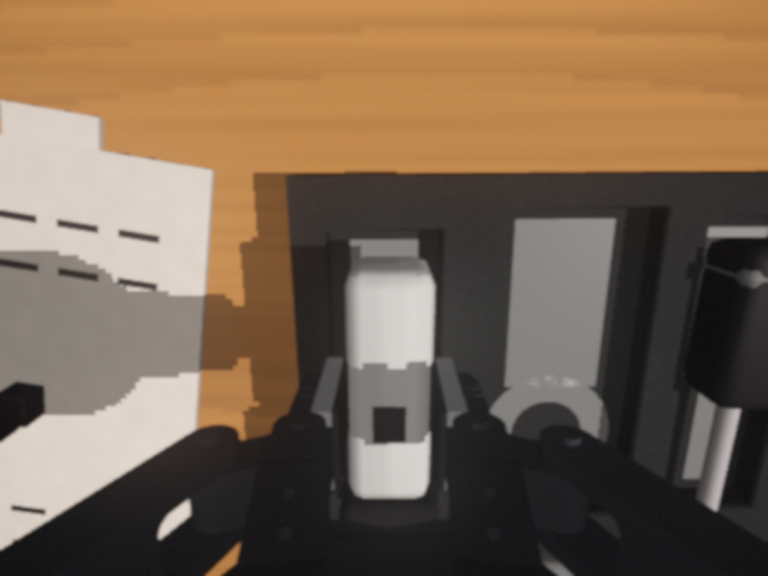

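```bash
python3 - <<'E'
from h import *
P=bot.camera_params('wrist')
g=lambda p,z:np.round(atz('wrist',(p[0]/1.5,p[1]/1.5),z,P)*1000,1)
z=bot.get_obs()['ee_pos'][2]-.0161
for n,p,zz in [('outlL',(418,240),.01),('outlR',(349,240),.01),('tail',(390,266),z+.024),('tL',(434,330),z+.026),('tR',(346,330),z+.026),('bodyfront',(388,497),z+.028),('coverR corner',(213,170),.003),('tabcorner',(100,118),.003)]: print(n,g(p,zz))
E
```

```text
outlL [545.1 -89.8  10. ]
outlR [ 545.1 -116.6   10. ]
tail [ 543.6 -100.8   62.4]
tL [562.2 -88.   64.4]
tR [ 562.2 -113.6   64.4]
bodyfront [ 618.  -101.4   66.4]
coverR corner [ 519.  -169.2    3. ]
tabcorner [ 500.1 -209.7    3. ]
```

```bash
python3 -m jog '[{"rotation":[0,0,0],"travel":[1.5,-2,-10],"jaw":-1},{"rotation":[0,0,0],"travel":[0,0,-10],"jaw":-1},{"rotation":[0,0,0],"travel":[0,0,-6.5],"jaw":-1},{"rotation":[0,0,0],"travel":[0,0,0],"jaw":-1},{"rotation":[0,0,0],"travel":[0,0,0],"jaw":0.1},{"rotation":[0,0,0],"travel":[0,0,0],"jaw":0.1},{"rotation":[0,0,0],"travel":[0,0,20],"jaw":0.1},{"rotation":[0,0,0],"travel":[0,0,60],"jaw":0.1}]'
python3 -m jog '[{"rotation":[0,0,0],"travel":[0,0,60],"jaw":0.1},{"rotation":[0,0,0],"travel":[0,0,40],"jaw":0.1},{"rotation":[0,0,0],"travel":[0,0,0],"jaw":0.1}]'
python3 - <<'E'
from h import *
o=st();snap('wrist','w22.png',scale=1.5)
P=bot.camera_params('wrist')
d=best('wrist','torch',(258,180));print(d['score'],d['xy'],fit('wrist','torch',d['mask'],(583,-103,0),.010,P))
d=best('wrist','cover',(100,180));print(d['score'],d['xy'],fit('wrist','cover',d['mask'],(604,-300,-9),0,P))
E
```

```text
time: 28.05
ee_pos: [0.5816, -0.1035, 0.1026]
tcp_rot: [-89.6, -0.1, 90.0]
wrist_force: [1.8, -0.5, 0.2]
opening: 0.0472
time: 28.42
ee_pos: [0.5849, -0.1041, 0.2089]
tcp_rot: [-90.3, 0.1, 90.0]
wrist_force: [0.4, 0.6, -0.7]
opening: 0.0472
{'time': 28.425, 'ee_pos': [0.585, -0.104, 0.209], 'tcp_rot': [-90.329, 0.057, 90.011], 'wrist_force': [0.421, 0.568, -0.675], 'opening': 0.047, 'q': [-10.092, 10.374, 13.571, 92.863, 0.002, -10.104]}
0.59 [258.9, 185.9] (array([ 5.819e+02, -1.025e+02,  5.000e-01]), np.float64(0.9327972531318665))
0.57 [91.8, 179.3] (array([ 607.1, -296.1,   -9.6]), np.float64(0.9783223867416382))
```

View pics/w22.png

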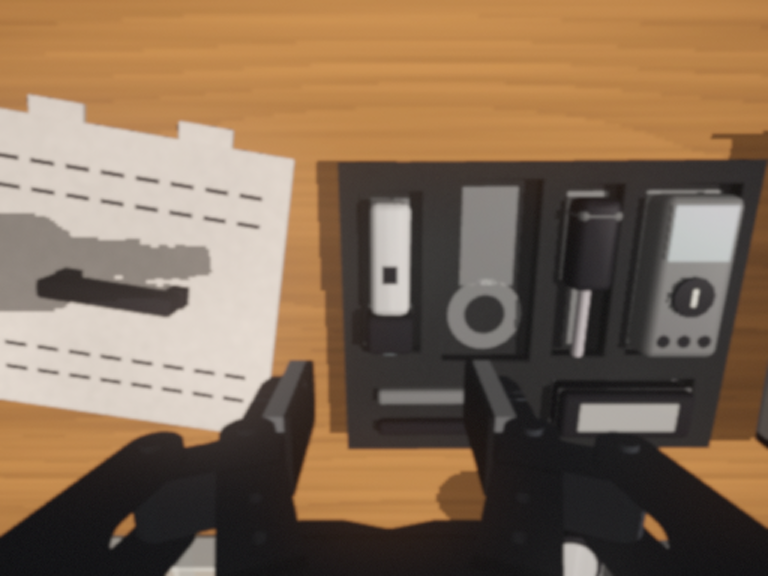

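```bash
python3 -m jog '[{"rotation":[0,0,0],"travel":[-4,50,15],"jaw":-1},{"rotation":[0,0,0],"travel":[-4,55,15],"jaw":-1},{"rotation":[0,0,0],"travel":[-4,55,10],"jaw":-1},{"rotation":[0,0,0],"travel":[-4,55,0],"jaw":-1},{"rotation":[0,0,0],"travel":[-4,55,0],"jaw":-1},{"rotation":[0,0,0],"travel":[-5,55,0],"jaw":-1},{"rotation":[0,0,0],"travel":[-5,55,0],"jaw":-1},{"rotation":[0,0,0],"travel":[0,0,0],"jaw":-1}]'
python3 -m jog '[{"rotation":[0,0,0],"travel":[0,0,0],"jaw":-1}]'
python3 - <<'E'
from h import *
o=st();snap('wrist','w23.png',scale=1.5);P=bot.camera_params('wrist')
import pickle;pickle.dump({k:np.array(v) for k,v in P.items()},open('w23.pkl','wb'))
snap('scene','s23.png',(130,150,390,360),3)
E
```

```text
time: 29.58
ee_pos: [0.5523, 0.2793, 0.2425]
tcp_rot: [-89.8, 0.1, 90.3]
wrist_force: [0.6, -0.1, 0.2]
opening: -0.0002
time: 29.7
ee_pos: [0.5532, 0.2758, 0.2438]
tcp_rot: [-89.9, 0.1, 90.0]
wrist_force: [-0.4, -0.4, 0.2]
opening: -0.0001
{'time': 29.7, 'ee_pos': [0.553, 0.276, 0.244], 'tcp_rot': [-89.884, 0.076, 90.044], 'wrist_force': [-0.38, -0.361, 0.244], 'opening': -0.0, 'q': [26.508, 15.247, 23.232, 98.123, -0.017, 26.464]}
```

View pics/w23.png

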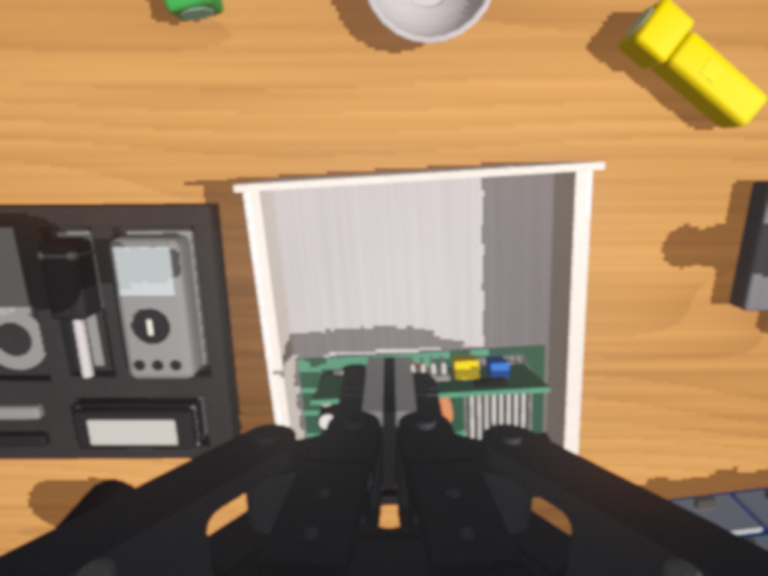

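View pics/s23.png

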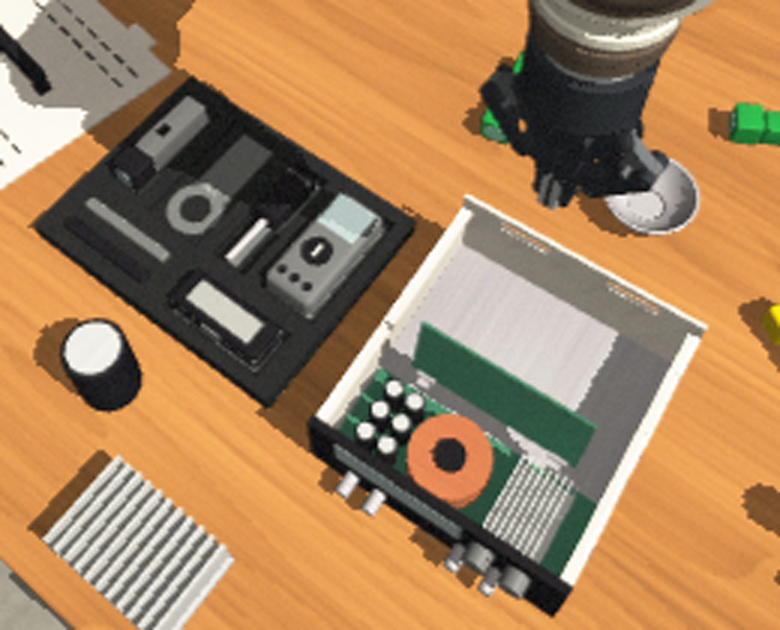

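```bash
python3 - <<'E'
from h import *
from scipy.optimize import least_squares
P=bot.camera_params('wrist')
g=lambda p,z:np.round(atz('wrist',(p[0]/1.5,p[1]/1.5),z,P)*1000,1)
print(g((235,186),.084),g((605,163),.084))
# multi-view: scene crop pts (130+x/3,150+y/3), top t1 pts, wrist
Pw=P;Ps=bot.camera_params('scene');Pt=bot.camera_params('top')
s=lambda x,y:(130+x/3,150+y/3); c=lambda x,y:(x/3+105,y/3+105)
obs=[(Pw,(-.120,-.112,.084),(235/1.5,186/1.5)),(Pw,(-.120,.112,.084),(605/1.5,163/1.5)),
(Ps,(-.120,-.112,.084),s(468,195)),(Ps,(-.120,.112,.084),s(706,326)),(Ps,(.120,-.112,.078),s(311,425)),(Ps,(.120,.112,.078),s(557,582)),
(Pt,(-.120,.112,.084),c(35,308)),(Pt,(-.120,-.112,.084),c(293,298)),(Pt,(.120,-.112,.078),c(279,35)),(Pt,(.120,.112,.078),c(31,46))]
def f(q,which=None):
    r=[]
    for Pc,p,uv in obs:
        if which is not None and Pc is not which: continue
        a=np.radians(q[2]);x=q[0]/1000+p[0]*np.cos(a)-p[1]*np.sin(a);y=q[1]/1000+p[0]*np.sin(a)+p[1]*np.cos(a)
        r+=list(proj(None,[[x,y,p[2]]],Pc)[0]-uv)
    return np.array(r)
for w in(None,Pw,Ps,Pt):
    r=least_squares(f,[611,297,3],kwargs=dict(which=w));print(np.round(r.x,1),np.round(r.fun,1))
E
```

```text
[501.2 182.   84. ] [487.9 406.   84. ]
[613.4 299.7   3.1] [-0.9 -1.7 -1.1 -0.6 -0.8 -1.5  0.  -0.5 -2.4 -2.3  2.4  4.1 -1.7 -0.8
 -2.3 -1.6 -0.5 -1.6 -0.7 -1.6]
[614.3 301.1   3.4] [ 0.2 -0.  -0.2 -0. ]
[612.5 299.4   3.1] [-0.7 -1.7  0.1 -0.8 -2.2 -2.7  2.5  3.7]
[609.6 296.    3.5] [-0.1  0.8 -0.7 -0.4  0.5 -0.5  0.3  0. ]
```

```bash
python3 -m jog '[{"rotation":[0,0,3.4],"travel":[17,-19,-50],"jaw":-1},{"rotation":[0,0,0],"travel":[0,0,-50],"jaw":-1},{"rotation":[0,0,0],"travel":[0,0,-49],"jaw":-1},{"rotation":[0,0,0],"travel":[10,0.6,0],"jaw":-1},{"rotation":[0,0,0],"travel":[10,0.6,0],"jaw":-1},{"rotation":[0,0,0],"travel":[8,0.5,0],"jaw":-1},{"rotation":[0,0,0],"travel":[8,0.5,0],"jaw":-1},{"rotation":[0,0,0],"travel":[8,0.5,0],"jaw":-1}]'
python3 -m jog '[{"rotation":[0,0,0],"travel":[7,0.4,0],"jaw":-1},{"rotation":[0,0,0],"travel":[7,0.4,0],"jaw":-1},{"rotation":[0,0,0],"travel":[7,0.4,0],"jaw":-1},{"rotation":[0,0,0],"travel":[0,0,0],"jaw":-1}]'
python3 - <<'E'
from h import *
o=st();snap('scene','s24.png',(200,200,400,350),4)
E
```

```text
time: 30.8
ee_pos: [0.6155, 0.26, 0.0971]
tcp_rot: [-90.1, -0.0, 93.4]
wrist_force: [0.2, -0.1, -0.7]
opening: -0.0001
time: 31.3
ee_pos: [0.636, 0.261, 0.096]
tcp_rot: [-90.0, 0.0, 93.4]
wrist_force: [0.0, -0.1, -0.8]
opening: -0.0002
{'time': 31.3, 'ee_pos': [0.636, 0.261, 0.096], 'tcp_rot': [-89.989, 0.005, 93.396], 'wrist_force': [0.045, -0.077, -0.842], 'opening': -0.0, 'q': [22.311, 23.547, 17.387, 83.852, -0.001, 18.915]}
```

View pics/s24.png

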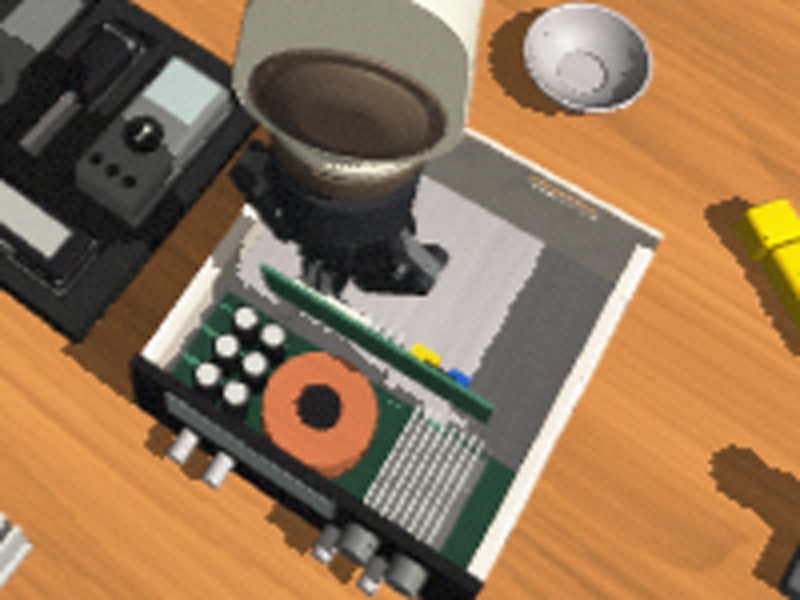

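```bash
python3 -m jog '[{"rotation":[0,0,0],"travel":[7,0.4,0],"jaw":-1},{"rotation":[0,0,0],"travel":[7,0.4,0],"jaw":-1},{"rotation":[0,0,0],"travel":[7,0.4,0],"jaw":-1},{"rotation":[0,0,0],"travel":[0,0,0],"jaw":-1},{"rotation":[0,0,0],"travel":[0,0,0],"jaw":-1},{"rotation":[0,0,0],"travel":[-20,0,30],"jaw":-1},{"rotation":[0,0,0],"travel":[-20,0,50],"jaw":-1},{"rotation":[0,0,0],"travel":[-10,0,50],"jaw":1}]'
python3 -m jog '[{"rotation":[0,0,0],"travel":[0,0,0],"jaw":1},{"rotation":[0,0,0],"travel":[0,0,0],"jaw":1}]'
python3 - <<'E'
from h import *
o=st();snap('scene','s25.png',(200,200,400,350),4)
E
```

```text
time: 32.35
ee_pos: [0.6053, 0.2621, 0.228]
tcp_rot: [-90.0, -0.0, 93.4]
wrist_force: [1.7, 0.4, -0.2]
opening: 0.0171
time: 32.6
ee_pos: [0.6065, 0.2622, 0.226]
tcp_rot: [-90.0, 0.0, 93.4]
wrist_force: [-0.2, -0.2, -0.7]
opening: 0.0543
{'time': 32.6, 'ee_pos': [0.607, 0.262, 0.226], 'tcp_rot': [-90.003, 0.0, 93.415], 'wrist_force': [-0.155, -0.234, -0.694], 'opening': 0.054, 'q': [23.381, 21.077, 28.555, 97.475, -0.001, 19.966]}
```

View pics/s25.png

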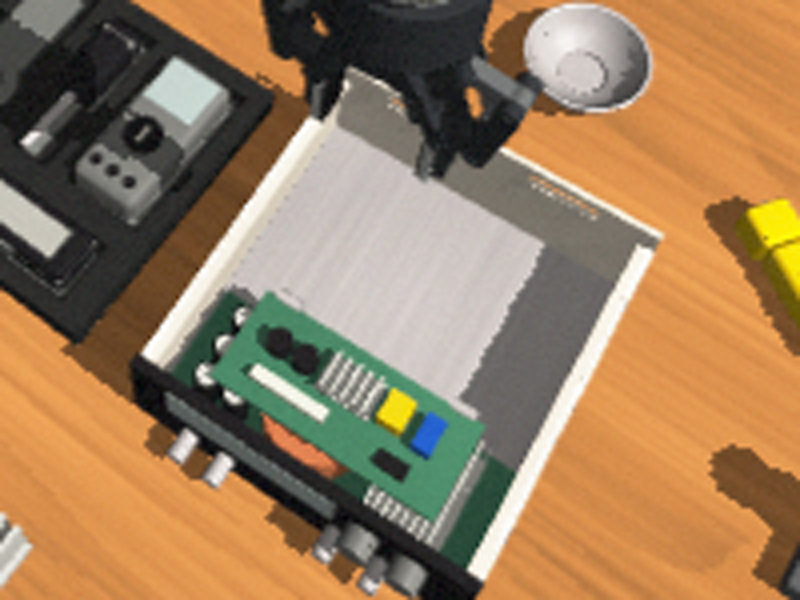

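```bash
python3 -m jog '[{"rotation":[0,0,0],"travel":[-40,15,-30],"jaw":1},{"rotation":[0,0,0],"travel":[-35,15,-30],"jaw":1},{"rotation":[0,0,0],"travel":[0,0,-30],"jaw":1},{"rotation":[0,0,0],"travel":[0,0,0],"jaw":1},{"rotation":[0,0,0],"travel":[0,0,0],"jaw":1}]'
python3 - <<'E'
from h import *
o=st();snap('wrist','w26.png',scale=1.5)
E
```

```text
time: 33.28
ee_pos: [0.5319, 0.292, 0.1367]
tcp_rot: [-90.0, 0.0, 93.4]
wrist_force: [-0.5, -0.1, 0.3]
opening: 0.0855
{'time': 33.275, 'ee_pos': [0.532, 0.292, 0.137], 'tcp_rot': [-89.992, 0.005, 93.384], 'wrist_force': [-0.543, -0.092, 0.292], 'opening': 0.086, 'q': [28.767, 11.932, 7.394, 85.471, -0.001, 25.383]}
```

View pics/w26.png

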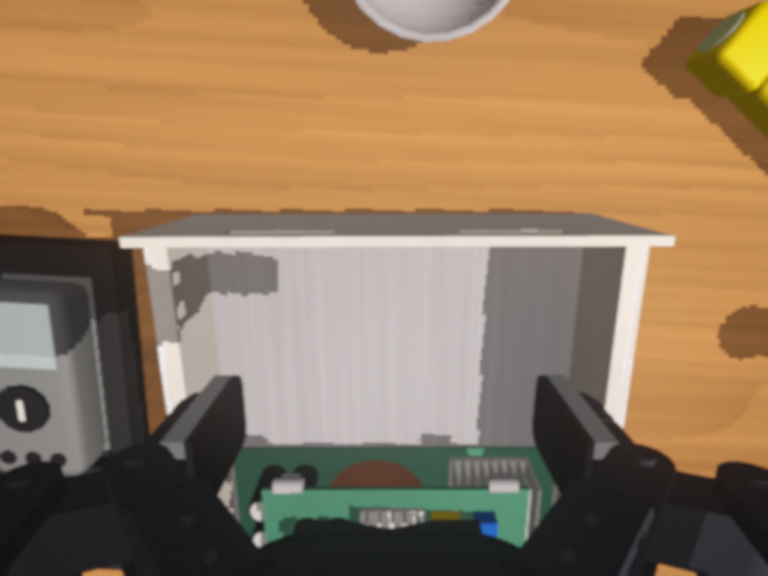

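```bash
python3 - <<'E'
from h import *
P=bot.camera_params('wrist')
g=lambda p,z:atz('wrist',(p[0]/1.5,p[1]/1.5),z,P)*1000
for a,b,dx in [((120,236.5),(674,235.5),120),((120,247),(673,245.5),116)]:
    A=g(a,.084);B=g(b,.084);m=(A+B)/2;yw=np.arctan2(-(B-A)[0],(B-A)[1]);print(A,B,np.linalg.norm(B-A),np.degrees(yw),m[:2]+dx*np.array([np.cos(yw),np.sin(yw)]))
E
```

```text
[500.35495189 181.99782814  84.        ] [486.78956257 406.03544123  84.        ] 224.4479268536851 3.465006504807998 [613.35288496 301.26930456]
[504.68825137 181.59404629  84.        ] [490.86118752 406.53269067  84.        ] 225.36322110605795 3.517567266278738 [613.55617935 301.18049876]
```

```bash
python3 -m jog '[{"rotation":[0,0,0],"travel":[0,-20,45],"jaw":1},{"rotation":[0,0,-9],"travel":[5,-50,20],"jaw":1},{"rotation":[0,0,-9],"travel":[5,-50,0],"jaw":1},{"rotation":[0,0,-9],"travel":[5,-50,0],"jaw":1},{"rotation":[0,0,-9],"travel":[5,-50,0],"jaw":1},{"rotation":[0,0,-9],"travel":[5,-50,0],"jaw":1},{"rotation":[0,0,-9],"travel":[5,-50,0],"jaw":1},{"rotation":[0,0,-9],"travel":[5,-50,0],"jaw":1}]'
python3 -m jog '[{"rotation":[0,0,-10],"travel":[6,-50,0],"jaw":1},{"rotation":[0,0,-10],"travel":[6,-50,0],"jaw":1},{"rotation":[0,0,-10],"travel":[6,-50,0],"jaw":1},{"rotation":[0,0,-10],"travel":[6,-50,0],"jaw":1},{"rotation":[0,0,0],"travel":[6,-22,0],"jaw":1},{"rotation":[0,0,0],"travel":[0,0,0],"jaw":1},{"rotation":[0,0,0],"travel":[0,0,0],"jaw":1}]'
python3 - <<'E'
from h import *
o=st();snap('wrist','w27.png',scale=1.5);P=bot.camera_params('wrist')
d=best('wrist','cover',(258,200));print(d['score'],d['xy'],fit('wrist','cover',d['mask'],(604,-300,-9),0,P))
E
```

```text
time: 34.33
ee_pos: [0.5672, -0.08, 0.2027]
tcp_rot: [-90.1, -0.1, 30.1]
wrist_force: [0.8, 0.6, -0.1]
opening: 0.0852
time: 35.2
ee_pos: [0.5967, -0.2996, 0.2019]
tcp_rot: [-90.0, -0.0, -9.6]
wrist_force: [0.5, 0.0, -0.2]
opening: 0.0854
{'time': 35.2, 'ee_pos': [0.597, -0.3, 0.202], 'tcp_rot': [-89.998, -0.031, -9.593], 'wrist_force': [0.526, 0.028, -0.232], 'opening': 0.085, 'q': [-26.667, 21.449, 26.335, 94.857, 0.011, 72.926]}
0.71 [267.7, 156.2] (array([ 609. , -296.7,   -9.5]), np.float64(0.9852017164230347))
```

View pics/w27.png

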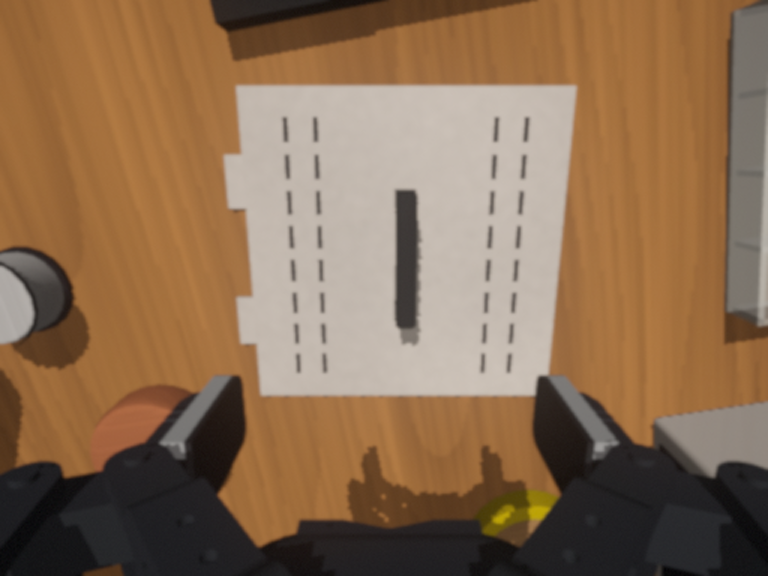

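```bash
python3 -m jog '[{"rotation":[0,0,0],"travel":[5.5,2,-60],"jaw":0.6},{"rotation":[0,0,0],"travel":[5.5,1.5,-60],"jaw":0.6},{"rotation":[0,0,0],"travel":[0,0,0],"jaw":0.6},{"rotation":[0,0,0],"travel":[0,0,0],"jaw":0.6}]'
python3 - <<'E'
from h import *
o=st();snap('wrist','w28.png',scale=1.5);P=bot.camera_params('wrist')
g=lambda p,z:np.round(atz('wrist',(p[0]/1.5,p[1]/1.5),z,P)*1000,1)
d=best('wrist','cover',(258,200));print(d['score'],d['xy'],fit('wrist','cover',d['mask'],(606,-298,-9),0,P))
E
```

```text
time: 35.8
ee_pos: [0.6084, -0.2962, 0.0844]
tcp_rot: [-90.0, -0.2, -9.6]
wrist_force: [-0.4, -1.1, 1.3]
opening: 0.0685
{'time': 35.8, 'ee_pos': [0.608, -0.296, 0.084], 'tcp_rot': [-90.048, -0.157, -9.554], 'wrist_force': [-0.366, -1.08, 1.254], 'opening': 0.069, 'q': [-25.961, 21.898, 13.938, 81.875, -0.002, 73.592]}
0.57 [257.0, 162.6] (array([ 609.6, -297.7,   -9.6]), np.float64(0.8982934951782227))
```

View pics/w28.png

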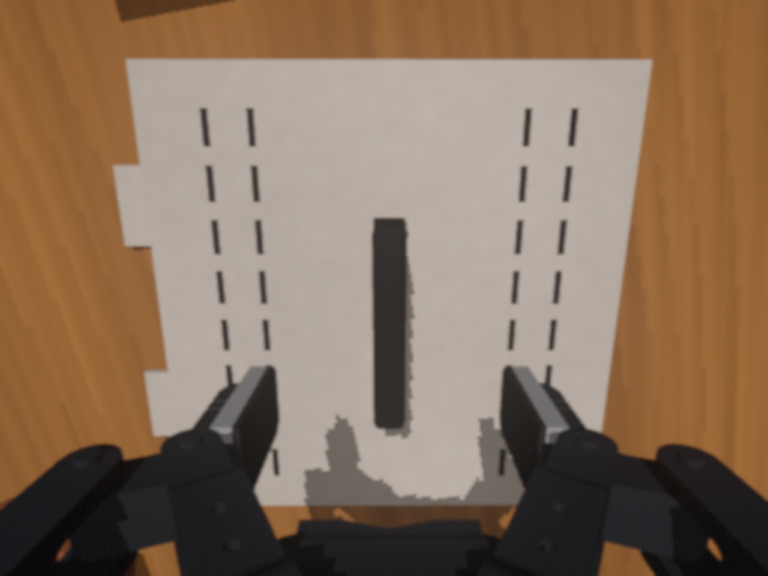

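```bash
python3 - <<'E'
from h import *
P=bot.camera_params('wrist')
g=lambda p,z:np.round(atz('wrist',(p[0]/1.5,p[1]/1.5),z,P)*1000,1)
print(g((390,219),.037),g((390,427),.037))
E
```

```text
[ 617.9 -250.5   37. ] [ 602.6 -341.    37. ]
```

```bash
python3 -m jog '[{"rotation":[0,0,0],"travel":[0.7,0,-40],"jaw":0.6},{"rotation":[0,0,0],"travel":[0,0,-34],"jaw":0.6},{"rotation":[0,0,0],"travel":[0,0,0],"jaw":0.6},{"rotation":[0,0,0],"travel":[0,0,0],"jaw":-1},{"rotation":[0,0,0],"travel":[0,0,0],"jaw":-1},{"rotation":[0,0,0],"travel":[0,0,0],"jaw":-1},{"rotation":[0,0,0],"travel":[0,0,0],"jaw":-1},{"rotation":[0,0,0],"travel":[0,0,0],"jaw":-1}]' 100
python3 -m jog '[{"rotation":[0,0,0],"travel":[0,0,10],"jaw":-1},{"rotation":[0,0,0],"travel":[0,0,30],"jaw":-1},{"rotation":[0,0,0],"travel":[0,0,50],"jaw":-1},{"rotation":[0,0,0],"travel":[0,0,50],"jaw":-1},{"rotation":[0,0,0],"travel":[0,0,0],"jaw":-1}]'
python3 - <<'E'
from h import *
o=st();snap('wrist','w29.png',scale=1.5)
E
```

```text
time: 36.9
ee_pos: [0.609, -0.2967, 0.0091]
tcp_rot: [-90.0, -0.1, -9.6]
wrist_force: [-0.8, 0.4, 7.1]
opening: 0.0125
time: 37.52
ee_pos: [0.6098, -0.2971, 0.1527]
tcp_rot: [-90.1, -0.4, -9.6]
wrist_force: [0.6, 0.2, -3.5]
opening: 0.0125
{'time': 37.525, 'ee_pos': [0.61, -0.297, 0.153], 'tcp_rot': [-90.12, -0.409, -9.592], 'wrist_force': [0.561, 0.202, -3.55], 'opening': 0.012, 'q': [-25.971, 21.811, 21.354, 89.117, 0.0, 73.621]}
```

View pics/w29.png

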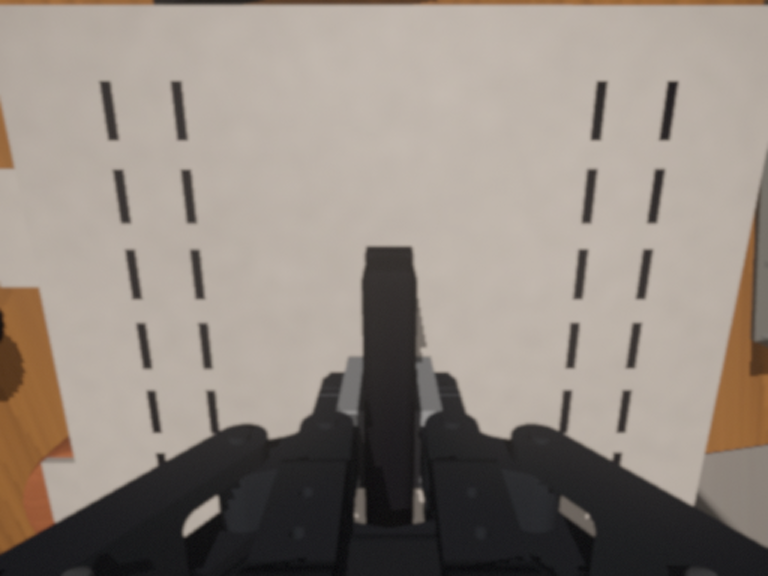

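```bash
python3 - <<'E'
from h import *
o=bot.get_obs();P=bot.camera_params('wrist');z=o['ee_pos'][2]
g=lambda p,zz:atz('wrist',(p[0]/1.5,p[1]/1.5),zz,P)*1000
a=np.radians(-9.6);R=np.array([[np.cos(a),np.sin(a)],[-np.sin(a),np.cos(a)]])
for n,p,zz,c in [('barfar',(390,247),z+.028,(0,45)),('coverfarL',(0,8),z-.006,(None,111)),('coverfarR',(766,8),z-.006,(None,111)),('tabLcorner? ',(40,288),z-.006,(-110.5,32)),('tabRcorner',(73,460),z-.006,(-110.5,-32))]:
    q=g(p,zz)[:2]-o['ee_pos'][:2]*1000; print(n,np.round(R@q,1),c)
E
python3 -m jog '[{"rotation":[0,0,0],"travel":[0,0,50],"jaw":-1},{"rotation":[0,0,0],"travel":[0,30,40],"jaw":-1},{"rotation":[0,0,3],"travel":[0,50,0],"jaw":-1},{"rotation":[0,0,3],"travel":[0,50,0],"jaw":-1},{"rotation":[0,0,3],"travel":[0,50,0],"jaw":-1},{"rotation":[0,0,4],"travel":[0,50,0],"jaw":-1},{"rotation":[0,0,0],"travel":[0,50,0],"jaw":-1},{"rotation":[0,0,0],"travel":[0,50,0],"jaw":-1}]'
```

```text
barfar [ 0.4 50. ] (0, 45)
coverfarL [-105.3  109.5] (None, 111)
coverfarR [103.2 109.7] (None, 111)
tabLcorner?  [-110.    30.8] (-110.5, 32)
tabRcorner [-110.8  -31.9] (-110.5, -32)
time: 38.58
ee_pos: [0.6075, 0.0353, 0.2351]
tcp_rot: [-90.0, 0.2, 3.4]
wrist_force: [0.6, 0.4, -3.8]
opening: 0.0124
```

```bash
python3 -m jog '[{"rotation":[0,0,0],"travel":[2,53,0],"jaw":-1},{"rotation":[0,0,0],"travel":[2,53,0],"jaw":-1},{"rotation":[0,0,0],"travel":[2,53,0],"jaw":-1},{"rotation":[0.4,-7,0],"travel":[2,53,0],"jaw":-1},{"rotation":[0.4,-7,0],"travel":[2,43,0],"jaw":-1},{"rotation":[0.4,-6,0],"travel":[2,10,0],"jaw":-1},{"rotation":[0,0,0],"travel":[0,0,0],"jaw":-1},{"rotation":[0,0,0],"travel":[0,0,0],"jaw":-1}]'
python3 - <<'E'
from h import *
o=st();snap('wrist','w30.png',scale=1.5);snap('scene','s30.png',scale=1.5)
from scipy.spatial.transform import Rotation as Ro
T=Ro.from_euler('xyz',o['tcp_rot'],degrees=True).as_matrix();print(np.round(T,3))
E
```

```text
time: 39.58
ee_pos: [0.6201, 0.2981, 0.2364]
tcp_rot: [-90.0, -19.9, 3.4]
wrist_force: [0.6, -0.5, -2.6]
opening: 0.0124
{'time': 39.575, 'ee_pos': [0.62, 0.298, 0.236], 'tcp_rot': [-90.033, -19.873, 3.398], 'wrist_force': [0.625, -0.527, -2.591], 'opening': 0.012, 'q': [29.204, 5.291, 8.307, 75.004, -8.54, 114.456]}
[[ 0.939  0.339 -0.059]
 [ 0.056  0.02   0.998]
 [ 0.34  -0.94  -0.001]]
```

View pics/w30.png

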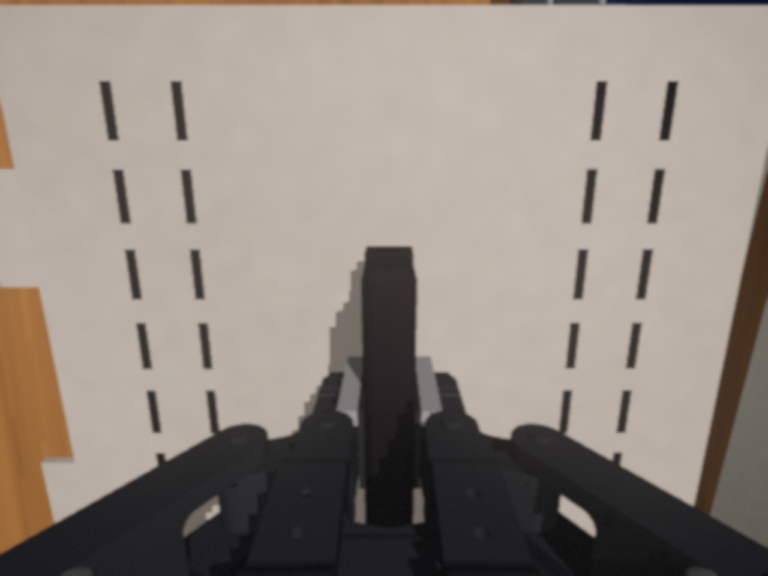

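View pics/s30.png

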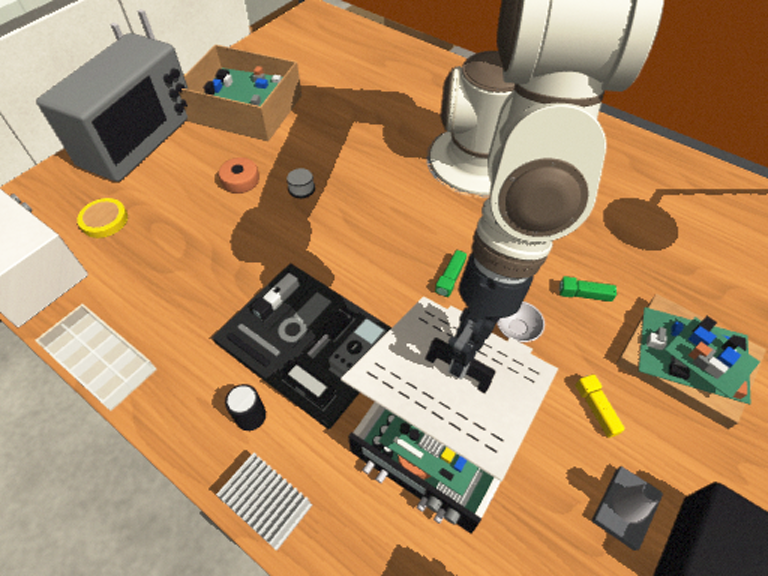

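```bash
cat >> h.py <<'E'
CASE=(612,300,3.45)
def tgt(th,px=-118,pz=71,back=0,dz=9.0,cx=-116,tz=1.5):
    t=np.radians(th);a=np.radians(CASE[2])
    u=-cx;w=dz-tz
    x=px+u*np.cos(t)-w*np.sin(t)+back*np.cos(t); z=pz+u*np.sin(t)+w*np.cos(t)+back*np.sin(t)
    W=np.array([CASE[0]+x*np.cos(a),CASE[1]+x*np.sin(a),z]); return W
def todo(W,th):
    from scipy.spatial.transform import Rotation as Ro
    o=bot.get_obs();p=o['ee_pos']*1000; Rg=Ro.from_euler('xyz',[-90,-th,CASE[2]],degrees=True)
    Rc=Ro.from_euler('xyz',o['tcp_rot'],degrees=True)
    print('at',np.round(p,1),np.round(o['tcp_rot'],1),'want',np.round(W,1),'d',np.round(W-p,1),'rot',np.round((Rg*Rc.inv()).as_rotvec(degrees=True),1),'F',np.round(o['wrist_force'],1))
E
python3 - <<'E'
from h import *
todo(tgt(20,back=20),20);todo(tgt(20,back=0),20)
E
python3 -m jog '[{"rotation":[0,0,0],"travel":[-0.5,2,-40],"jaw":-1},{"rotation":[0,0,0],"travel":[0,0,-30],"jaw":-1},{"rotation":[0,0,0],"travel":[0,0,-20],"jaw":-1},{"rotation":[0,0,0],"travel":[0,0,0],"jaw":-1},{"rotation":[0,0,0],"travel":[0,0,0],"jaw":-1}]'
python3 - <<'E'
from h import *
todo(tgt(20,back=20),20)
snap('wrist','w31.png',scale=1.5);snap('scene','s31.png',(200,180,390,340),4)
E
```

```text
at [620.9 298.  237. ] [-90.  -19.9   3.3] want [619.2 300.4 124.6] d [  -1.7    2.5 -112.5] rot [ 0.  -0.   0.1] F [ 0.6 -0.9 -3.5]
at [620.9 298.  237. ] [-90.  -19.9   3.3] want [600.5 299.3 117.7] d [ -20.5    1.3 -119.3] rot [ 0.  -0.   0.1] F [ 0.6 -0.9 -3.5]
time: 40.3
ee_pos: [0.6207, 0.3005, 0.1485]
tcp_rot: [-90.0, -20.1, 3.3]
wrist_force: [0.4, -0.1, -2.0]
opening: 0.0124
at [620.7 300.5 148.5] [-90.  -20.1   3.3] want [619.2 300.4 124.6] d [ -1.5  -0.1 -23.9] rot [-0.   0.1  0.1] F [ 0.4 -0.1 -2. ]
```

View pics/w31.png

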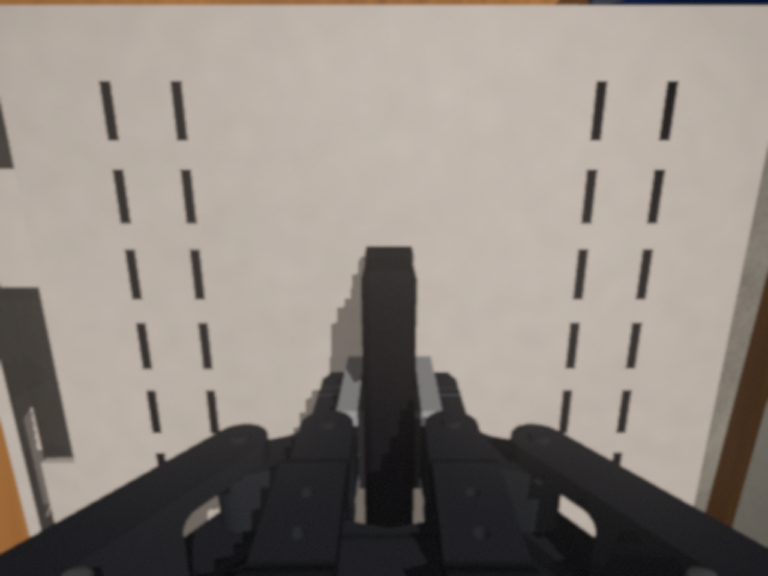

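View pics/s31.png

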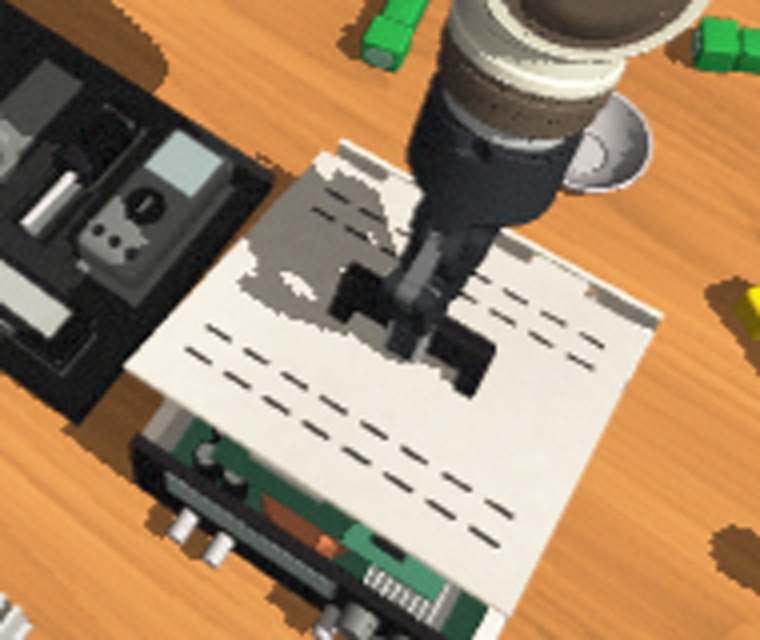

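```bash
python3 -m jog '[{"rotation":[0,0,0.1],"travel":[-1.5,0,-12],"jaw":-1},{"rotation":[0,0,0],"travel":[0,0,-12],"jaw":-1},{"rotation":[0,0,0],"travel":[0,0,0],"jaw":-1},{"rotation":[0,0,0],"travel":[0,0,0],"jaw":-1}]'
python3 - <<'E'
from h import *
todo(tgt(20,back=20),20)
snap('wrist','w32.png',scale=1.5);snap('scene','s32.png',(200,180,390,340),4);snap('top','t32.png',(100,110,230,220),5)
E
```

```text
time: 40.9
ee_pos: [0.6183, 0.3007, 0.1233]
tcp_rot: [-90.0, -20.0, 3.5]
wrist_force: [0.4, -0.3, -3.2]
opening: 0.0124
at [618.3 300.7 123.3] [-90.  -20.    3.5] want [619.2 300.4 124.6] d [ 0.9 -0.3  1.3] rot [-0.   0.  -0.1] F [ 0.4 -0.3 -3.2]
```

View pics/w32.png

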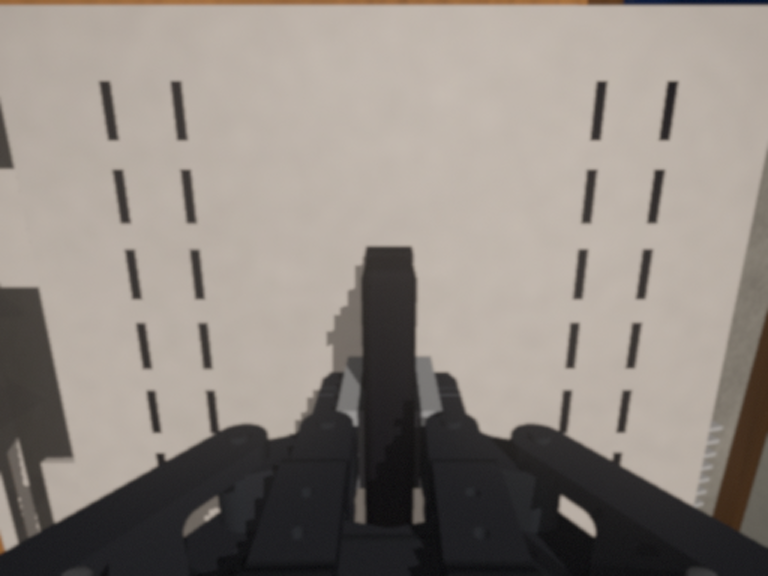

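View pics/t32.png

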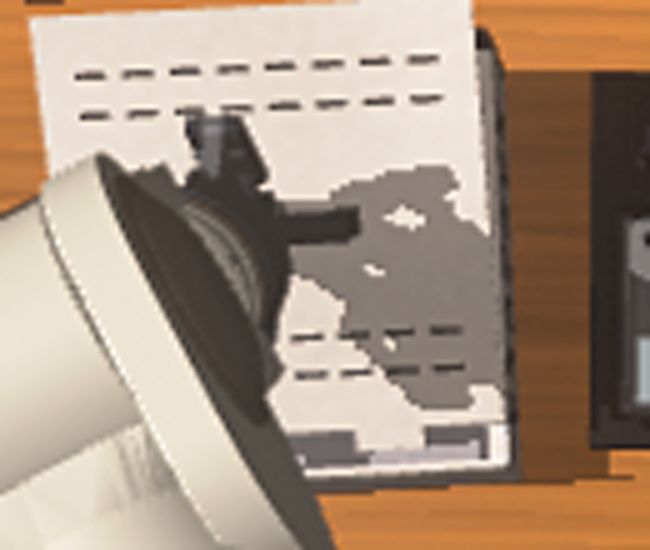

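View pics/s32.png

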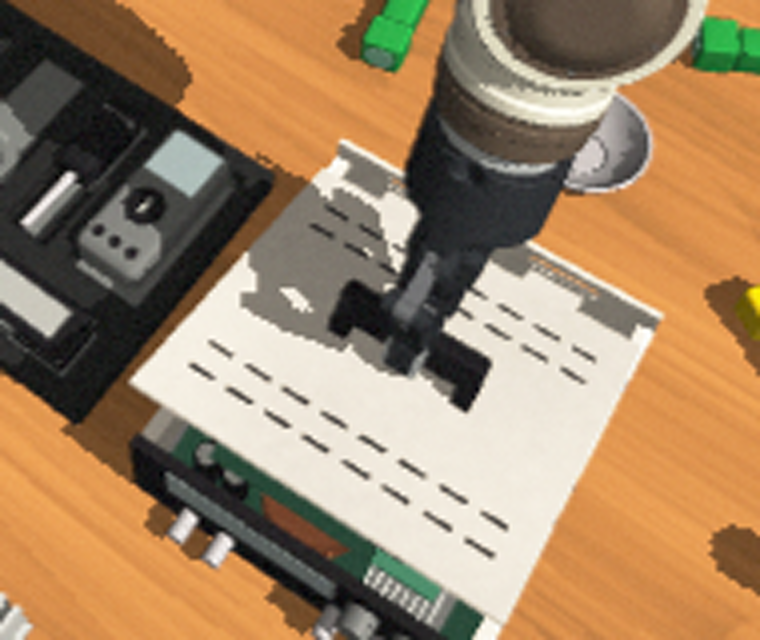

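```bash
python3 -m jog '[{"rotation":[0,0,0],"travel":[-5,-0.4,-1.5],"jaw":-1},{"rotation":[0,0,0],"travel":[-5,-0.4,-1.5],"jaw":-1},{"rotation":[0,0,0],"travel":[-4,-0.3,-1.3],"jaw":-1},{"rotation":[0,0,0],"travel":[0,0,0],"jaw":-1}]'
python3 -m jog '[{"rotation":[0,0,0],"travel":[-2,-0.1,-0.6],"jaw":-1},{"rotation":[0,0,0],"travel":[-2,-0.1,-0.7],"jaw":-1},{"rotation":[0,0,0],"travel":[0,0,0],"jaw":-1}]'
python3 - <<'E'
from h import *
todo(tgt(20,back=0),20)
snap('wrist','w33.png',scale=1.5);snap('scene','s33.png',(250,200,390,310),5);snap('top','t33.png',(100,110,230,220),5)
E
```

```text
time: 41.55
ee_pos: [0.6039, 0.2996, 0.1189]
tcp_rot: [-90.0, -20.0, 3.5]
wrist_force: [-0.2, 0.0, -3.2]
opening: 0.0126
time: 41.92
ee_pos: [0.6002, 0.2994, 0.1176]
tcp_rot: [-90.0, -20.0, 3.5]
wrist_force: [0.5, -1.0, -2.9]
opening: 0.0124
at [600.2 299.4 117.6] [-90.  -20.    3.5] want [600.5 299.3 117.7] d [ 0.3 -0.1  0.1] rot [-0.   0.  -0.1] F [ 0.5 -1.  -2.9]
```

View pics/s33.png

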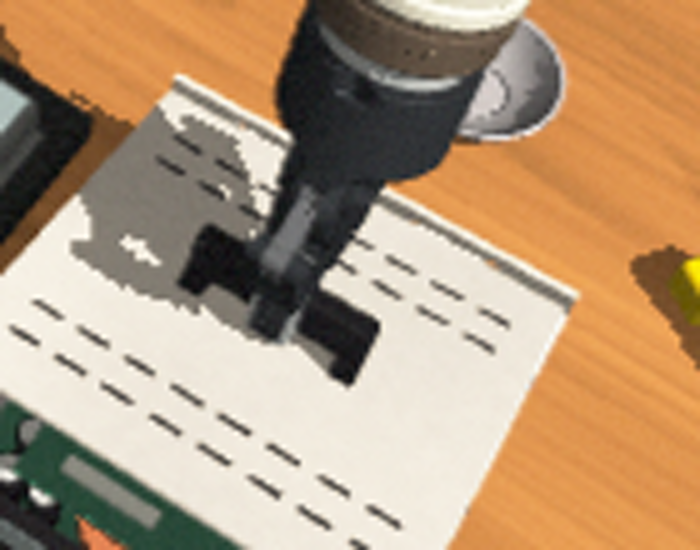

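View pics/t33.png

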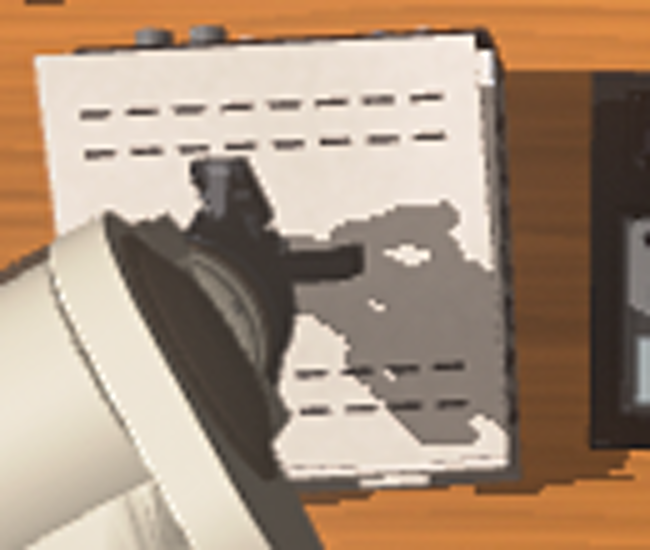

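View pics/w33.png

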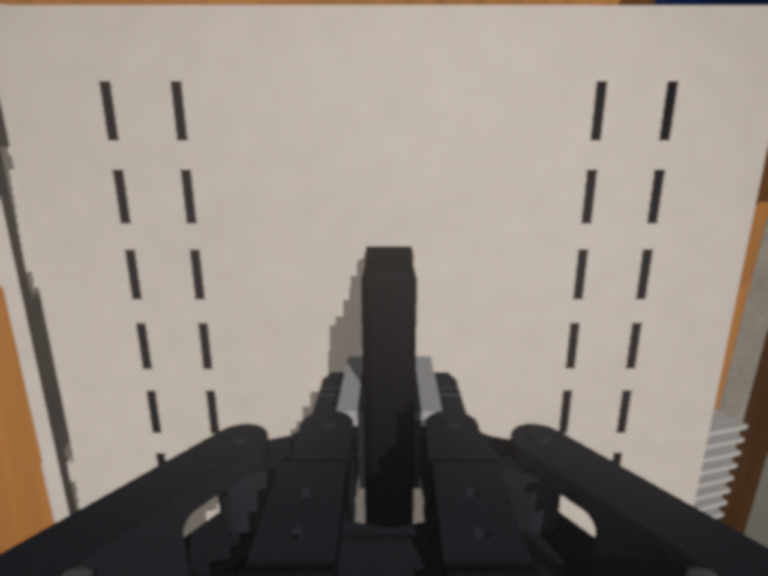

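```bash
python3 - <<'E'
from h import *
prev=tgt(20)
for th,pz in[(16,71),(12,71),(8,70.5),(5,70),(2,69.5),(0,69),(0,67.5)]:
    w=tgt(th,pz=pz);print(th,np.round(w,1),'d',np.round(w-prev,2));prev=w
E
```

```text
16 [603.5 299.5 110.2] d [ 2.99  0.18 -7.54]
12 [605.9 299.6 102.5] d [ 2.46  0.15 -7.73]
8 [607.8 299.7  94.1] d [ 1.92  0.12 -8.38]
5 [608.9 299.8  87.6] d [ 1.08  0.06 -6.49]
2 [609.7 299.9  81. ] d [ 0.76  0.05 -6.54]
0 [610.  299.9  76.5] d [ 0.33  0.02 -4.54]
0 [610.  299.9  75. ] d [ 0.   0.  -1.5]
```

```bash
python3 -m jog '[{"rotation":[-0.12,2,0],"travel":[1.5,0.1,-3.8],"jaw":-1},{"rotation":[-0.12,2,0],"travel":[1.5,0.1,-3.8],"jaw":-1},{"rotation":[-0.12,2,0],"travel":[1.2,0.1,-3.8],"jaw":-1},{"rotation":[-0.12,2,0],"travel":[1.2,0,-3.9],"jaw":-1},{"rotation":[-0.12,2,0],"travel":[1,0.1,-4.2],"jaw":-1},{"rotation":[-0.12,2,0],"travel":[0.9,0,-4.2],"jaw":-1},{"rotation":[0,0,0],"travel":[0,0,0],"jaw":-1}]'
python3 - <<'E'
from h import *
todo(tgt(8,pz=70.5),8)
snap('top','t34.png',(100,110,230,220),5)
E
```

```text
time: 42.95
ee_pos: [0.6079, 0.2996, 0.0931]
tcp_rot: [-90.0, -7.9, 3.5]
wrist_force: [0.1, -0.8, -4.0]
opening: 0.0121
at [607.9 299.6  93.1] [-90.   -7.9   3.5] want [607.8 299.7  94.1] d [-0.1  0.1  1. ] rot [ 0.  -0.1 -0. ] F [ 0.1 -0.8 -4. ]
```

View pics/t34.png

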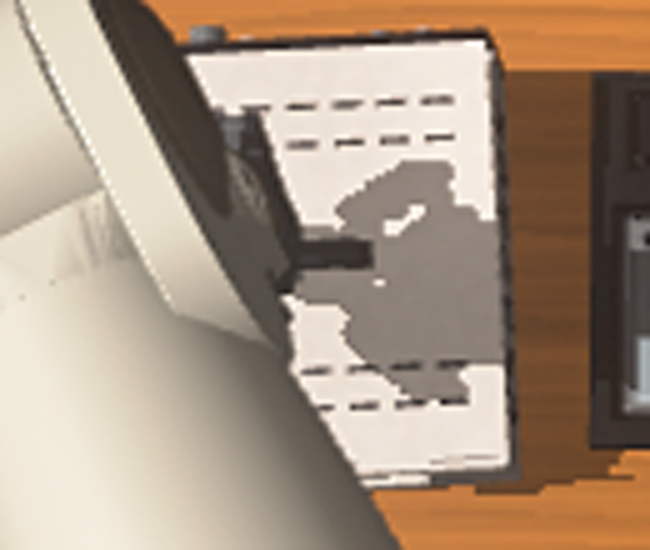

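```bash
python3 -m jog '[{"rotation":[-0.1,1.5,0],"travel":[0.5,0,-2.8],"jaw":-1},{"rotation":[-0.1,1.5,0],"travel":[0.5,0,-2.8],"jaw":-1},{"rotation":[-0.1,1.5,0],"travel":[0.4,0,-3.2],"jaw":-1},{"rotation":[-0.1,1.5,0],"travel":[0.4,0,-3.2],"jaw":-1},{"rotation":[0,0,0],"travel":[0,0,0],"jaw":-1},{"rotation":[0,0,0],"travel":[0,0,0],"jaw":-1}]'
python3 - <<'E'
from h import *
todo(tgt(2,pz=69.5),2)
snap('scene','s35.png',(200,180,390,340),4)
E
```

```text
time: 43.75
ee_pos: [0.6095, 0.2998, 0.0819]
tcp_rot: [-90.0, -2.0, 3.5]
wrist_force: [-0.5, 0.3, -3.5]
opening: 0.0124
at [609.5 299.8  81.9] [-90.   -2.    3.5] want [609.7 299.9  81. ] d [ 0.2  0.1 -0.8] rot [ 0.  0. -0.] F [-0.5  0.3 -3.5]
```

View pics/s35.png

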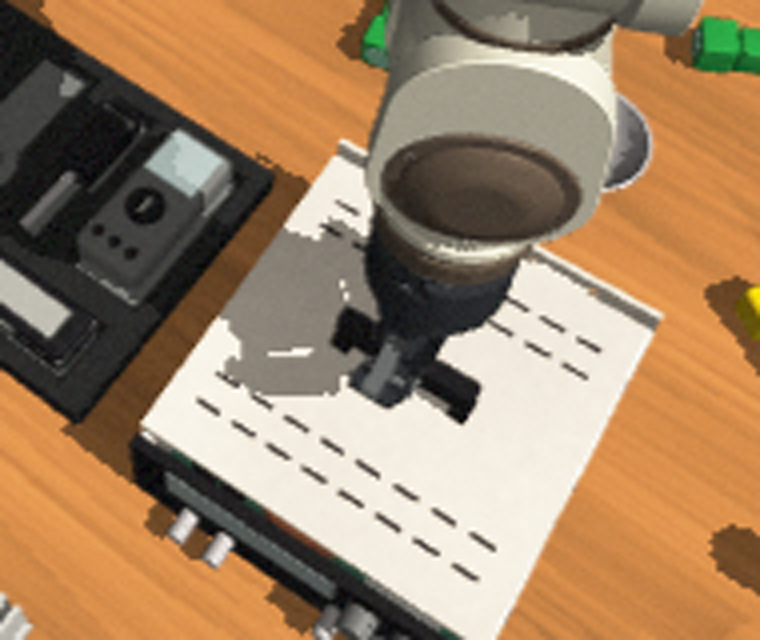

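```bash
python3 -m jog '[{"rotation":[-0.06,1,0],"travel":[0.2,0,-2.7],"jaw":-1},{"rotation":[-0.06,1,0],"travel":[0.2,0,-2.5],"jaw":-1},{"rotation":[0,0,0],"travel":[0,0,0],"jaw":-1},{"rotation":[0,0,0],"travel":[0,0,-0.8],"jaw":-1},{"rotation":[0,0,0],"travel":[0,0,0],"jaw":-1}]'
python3 - <<'E'
from h import *
todo(tgt(0,pz=67.5),0)
snap('scene','s36.png',(200,180,390,340),4)
E
```

```text
time: 44.42
ee_pos: [0.6097, 0.2998, 0.076]
tcp_rot: [-90.0, 0.0, 3.5]
wrist_force: [-0.4, 0.2, -2.8]
opening: 0.0122
at [609.7 299.8  76. ] [-90.    0.    3.5] want [610.  299.9  75. ] d [ 0.3  0.1 -1. ] rot [ 0. -0. -0.] F [-0.4  0.2 -2.8]
```

View pics/s36.png

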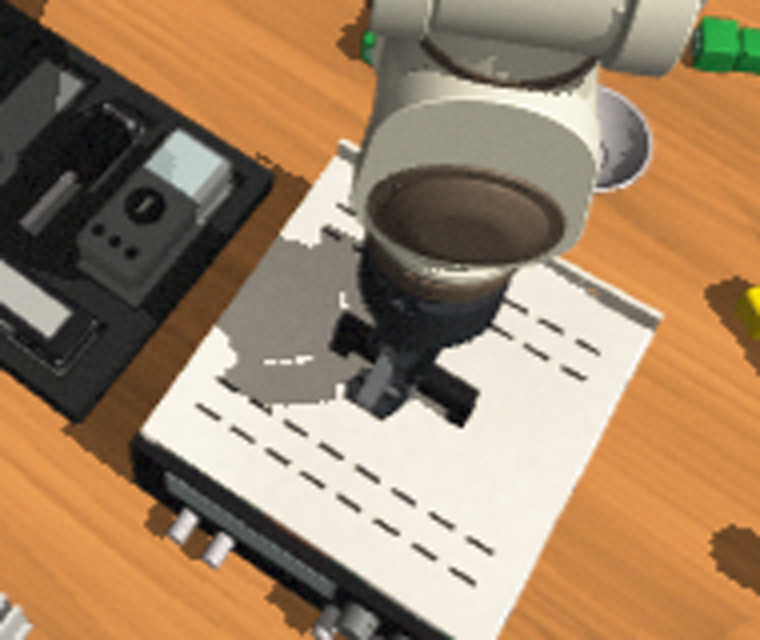

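Weight still fully carried (-2.8 N); lower a little more to contact, then release.

```bash
python3 -m jog '[{"rotation":[0,0,0],"travel":[0.2,0,-0.6],"jaw":-1},{"rotation":[0,0,0],"travel":[0,0,-0.6],"jaw":-1},{"rotation":[0,0,0],"travel":[0,0,0],"jaw":-1}]'
python3 -m jog '[{"rotation":[0,0,0],"travel":[0,0,0],"jaw":0},{"rotation":[0,0,0],"travel":[0,0,0],"jaw":0},{"rotation":[0,0,0],"travel":[0,0,0],"jaw":0},{"rotation":[0,0,0],"travel":[0,0,20],"jaw":0},{"rotation":[0,0,0],"travel":[0,0,50],"jaw":0},{"rotation":[0,0,0],"travel":[0,0,60],"jaw":0}]'
python3 -m jog '[{"rotation":[0,0,0],"travel":[-45,-40,10],"jaw":0},{"rotation":[0,0,0],"travel":[-45,-40,0],"jaw":0},{"rotation":[0,0,0],"travel":[-45,-40,0],"jaw":0},{"rotation":[0,0,0],"travel":[-45,-40,0],"jaw":0},{"rotation":[0,0,0],"travel":[-45,-40,0],"jaw":0},{"rotation":[0,0,0],"travel":[0,0,0],"jaw":0}]'
python3 - <<'E'
from h import *
st()
snap('scene','s37.png',(190,170,390,350),4);snap('top','t37.png',(100,100,340,270),3);snap('wrist','w37.png',scale=1.5)
E
```

```text
time: 44.85
ee_pos: [0.61, 0.2998, 0.0751]
tcp_rot: [-90.0, -0.0, 3.5]
wrist_force: [-1.4, -0.2, -1.0]
opening: 0.0124
time: 45.6
ee_pos: [0.6094, 0.2995, 0.2053]
tcp_rot: [-90.0, 0.1, 3.5]
wrist_force: [1.2, 0.1, -0.2]
opening: 0.0425
time: 46.35
ee_pos: [0.3829, 0.0981, 0.2161]
tcp_rot: [-90.0, -0.2, 3.4]
wrist_force: [0.7, 0.6, 0.1]
opening: 0.0429
{'time': 46.35, 'ee_pos': [0.383, 0.098, 0.216], 'tcp_rot': [-89.987, -0.158, 3.387], 'wrist_force': [0.696, 0.596, 0.113], 'opening': 0.043, 'q': [14.384, -16.502, -11.346, 94.998, -0.018, 100.997]}
```

View pics/s37.png

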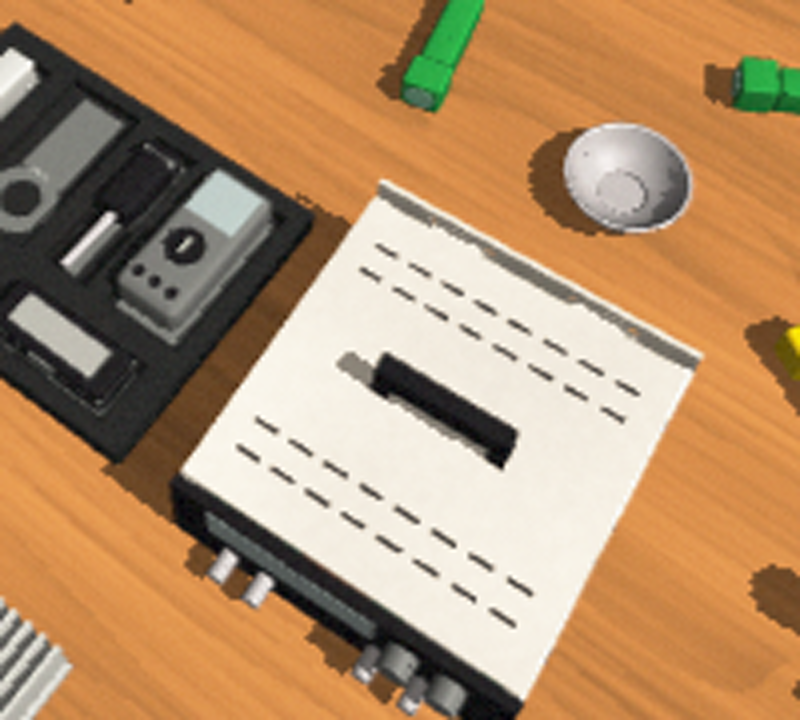

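View pics/t37.png

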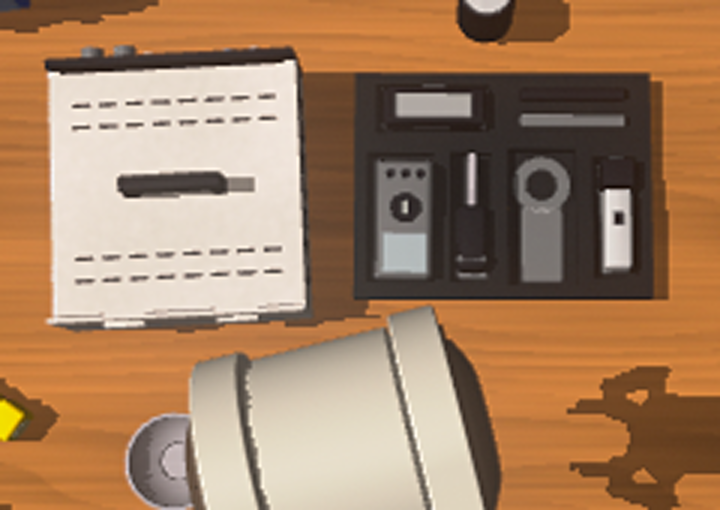

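```bash
python3 - <<'E'
from h import *
def tri(a,b):
    o1,d1=ray('top',a);o2,d2=ray('scene',b);d1/=np.linalg.norm(d1);d2/=np.linalg.norm(d2)
    t=np.linalg.lstsq(np.stack([d1,-d2],1),o2-o1,rcond=None)[0];return np.round(((o1+t[0]*d1)+(o2+t[1]*d2))*500,1)
T=lambda x,y:(100+x/3,100+y/3);S=lambda x,y:(190+x/4,170+y/4)
# bar top ends centre; dash row ends on plate
print('bar',tri(T(119,184),S(512,440)),tri(T(226,182),S(385,358)))
print('front dashes',tri(T(275,97),S(259,422)),tri(T(73,106),S(532,592)))
print('rear dashes',tri(T(282,248),S(378,248)),tri(T(75,259),S(637,392)))
bot.camera('top');bot.camera('scene')
im=snap('scene','s38.png',(130,160,290,290),5)
E
```

```text
bar [607.  342.6  93.7] [608.8 252.7  88.6]
front dashes [685.8 213.6  84.6] [675.2 390.6  92.2]
rear dashes [549.5 204.7  84.6] [539.1 382.5  91.5]
```

View pics/s38.png

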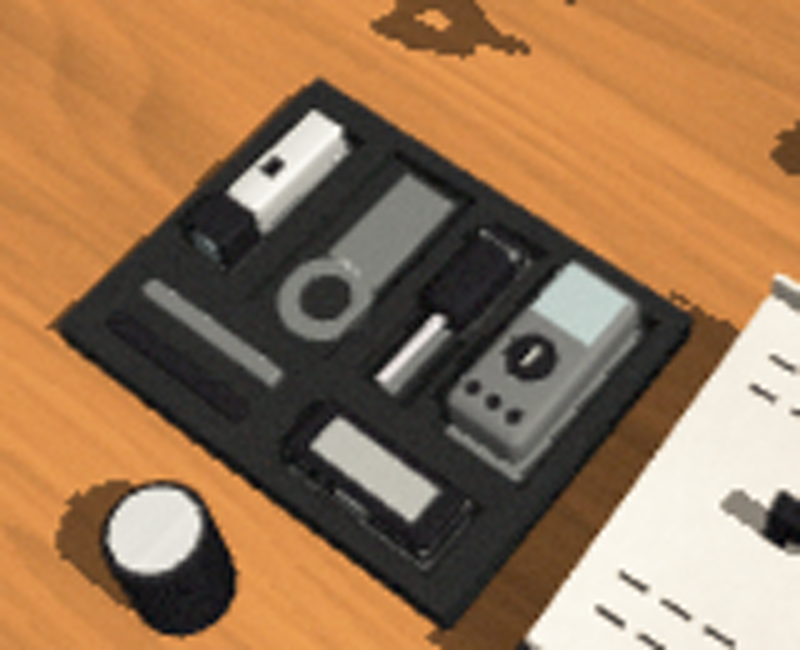

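View pics/w37.png

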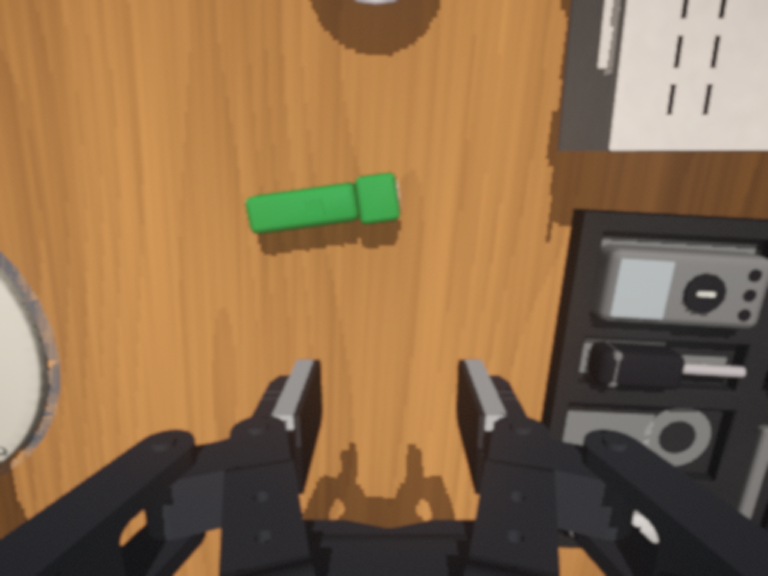

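```bash
python3 - <<'E'
from h import *
st(); print(bot.job_done())
E
```

```text
{'time': 46.65, 'ee_pos': [0.386, 0.1, 0.214], 'tcp_rot': [-90.013, 0.051, 3.541], 'wrist_force': [0.245, 0.089, 0.138], 'opening': 0.043, 'q': [14.587, -15.901, -11.063, 94.89, -0.003, 101.046]}
the job is handed in; nothing more can be done
None
```

The power supply is ready and I handed the job in at 46.7 s; the robot reported no verdict.

**What I did**
- **Tools:** the bit box, multimeter, screwdriver and aluminium lamp are each back in their own cut-outs. There was no clamp meter in the scene. I left the green and yellow look-alike lamps alone.
- **Board:** I pushed it over and it folded down.
- **Cover:** I hooked the tabs into the rear slots with the cover tilted 20°, swung it down, let go and moved the arm clear.

**What my last checks showed**
- **Tools:** in the last pictures all four lie flat in their cut-outs. The screwdriver sits about 3 mm forward of its outline, with its tip still inside.
- **Cover:** a tab shows through the rear wall. The load on the wrist fell from 2.8 to 1.0 N at the expected seat height, so the cover was on its seat when I let go.
- **Cover height check that disagreed:** a rough two-camera measurement put the cover top at 85–92 mm, against the 69 mm expected. It gave the bar about the same height, so I treated it as unreliable. It did show the cover level front to back, but not side to side: the left end read about 7 mm higher, in front and at the back alike, which I also put down to the measurement.
- **Board:** I did not measure its angle. It looked flat in the picture, and the cover went down over it.
- **Bystanders:** I did not measure them at the end. The arm never went near them by plan, and no unexpected forces showed.

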